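Put the bench tools away on their outline boards

TASK

Tidy the carver's bench: set the iron plane, the bulb handle (standing upright) and the folded bevel each on the board whose green outline matches it, centred and square in the outline, either way round. The cork sanding block goes flat on the board with the broad rectangle, and the small walnut block on top of it, centred and lying the same way. Do not disturb the carved rosette.

Things in the scene. Friction and masses are not known exactly. Their poses are not given: they have to be found in the camera images.
- plane_centre (a point): Small black iron plane, 42 wide x 137 long x 71 high, 0.55 kg, on its flat 16 mm thick sole. Tote at -y (38 wide), knob at +y; between them the blade block, 30 wide, reaches from 26 mm toward -y to 9 mm toward +y of the middle, 15 to 49 mm above the underside: grip it there across x. Point: over the middle, 35.5 mm above the underside; x across the sole, y along it, z up.
- handle_centre (a point): Loose red-brown bulb-shaped wooden tool handle standing upright, round: bulb 51 mm across below, narrowing to a neck about 26 mm across between 50 and 85 mm above its foot; 85 mm high in all, 0.05 kg. The point is half-way up on its axis (42.5 mm above the foot); z up along the axis.
- bevel_centre (a point): Sliding bevel, folded shut: a straight reddish wooden bar with brass and steel details, 24 wide x 125 long x 20 high, 0.16 kg, lying flat. The point is its centre, 10 mm above its underside; x across it, y along it, z up.
- cork_centre (a point): Sanding block: speckled tan cork on a thin wooden base, rectangular, 54 wide x 104 long x 28 high, flat on top, about 0.12 kg. The point is its centre, 14 mm above its underside; x across it, y along it, z up.
- walnut_centre (a point): Small sawn walnut wood block, plain brown, the only such block in the clear front part of the bench, 23 wide x 58 long x 25 high, 0.025 kg. The point is its centre, 12.5 mm above its underside; x across it, y along it, z up.
- board_plane_top (a point): Put-away board: fixed flat light-wood board on the bench, 80 x 142 x 8 mm, with a dark green inlay edged in white flush in its middle. The four boards differ only in the inlay; here: a long rectangle 44 x 132 mm, the outline of the plane's sole. Point: middle of the inlay on the board's upper face, 8 mm above the bench; x across the board, y along it, z up.
- board_round_top (a point): Put-away board: fixed flat light-wood board on the bench, 80 x 142 x 8 mm, with a dark green inlay edged in white flush in its middle. The four boards differ only in the inlay; here: a disc 52 mm across, the outline of the bulb handle. Point: middle of the inlay on the board's upper face, 8 mm above the bench; x across the board, y along it, z up.
- board_bevel_top (a point): Put-away board: fixed flat light-wood board on the bench, 80 x 142 x 8 mm, with a dark green inlay edged in white flush in its middle. The four boards differ only in the inlay; here: a narrow rectangle 24 x 125 mm, the outline of the folded bevel. Point: middle of the inlay on the board's upper face, 8 mm above the bench; x across the board, y along it, z up.
- board_block_top (a point): Put-away board: fixed flat light-wood board on the bench, 80 x 142 x 8 mm, with a dark green inlay edged in white flush in its middle. The four boards differ only in the inlay; here: a broad rectangle 56 x 106 mm, the outline of the cork sanding block. Point: middle of the inlay on the board's upper face, 8 mm above the bench; x across the board, y along it, z up.
- rosette_centre (a point): Bystander: a half-carved rosette carving in pale wood, 59 x 104 x 32 mm, lying among the tools. Leave it where it lies. The point is 7 mm above its underside in the middle; y along it, z up.

How it is judged:
At the end, for the whole second after the job is handed in: Plane, bevel and cork block lie flat on their boards within 12 mm and 0.2 rad (either way round) of their outlines; the handle stands upright within 12 mm of the round one; the walnut block lies flat on the cork, centres within 12 mm, sides within 0.25 rad; all released and at rest (horizontal distance between plane_centre and board_plane_top below 0.012 m and height (world z) of plane_centre between 0.0395 and 0.0475 m and angle between each of plane_centre, handle_centre, bevel_centre, cork_centre, walnut_centre's own z axis and vertical below 0.1 rad and angle between the y axis of plane_centre and the y axis of board_plane_top, either way round below 0.2 rad and horizontal distance between handle_centre and board_round_top below 0.012 m and height (world z) of handle_centre between 0.0465 and 0.0545 m and horizontal distance between bevel_centre and board_bevel_top below 0.012 m and height (world z) of bevel_centre between 0.014 and 0.022 m and angle between the y axis of bevel_centre and the y axis of board_bevel_top, either way round below 0.2 rad and horizontal distance between cork_centre and board_block_top below 0.012 m and height (world z) of cork_centre between 0.018 and 0.026 m and angle between the y axis of cork_centre and the y axis of board_block_top, either way round below 0.2 rad and horizontal distance between walnut_centre and cork_centre below 0.012 m and height (world z) of walnut_centre between 0.0445 and 0.0525 m and angle between the y axis of walnut_centre and the y axis of cork_centre, either way round below 0.25 rad); the robot touches nothing.
It fails at once if the rosette carving was pushed more than 15 mm (distance of rosette_centre from where it was at the start of the episode above 0.015 m).
It also fails if it takes over 131 s, if anything falls off the work surface, if the arm or the gripper's body presses on something with over 40 N, if the wrist force passes 120 N, or if a joint passes its speed limit or range.

ROBOT

A 6-joint arm with a two-finger parallel gripper is mounted at the origin on a cart in front of the work surface, level with it; the furniture and walls round the work are solid. World frame = base frame: x ahead of the robot, y to its left, z up, the work surface at z = 0. Lengths are in m, angles in rad, forces in N, time in s.
With the tool pointing down it reaches from about 0.35 to 0.975 m from the base axis. Payload 4.9 kg.
Tool frame: the origin (TCP) lies at the very end of the fingers, on their centre line; the grasp point (between the pads) lies 19 mm behind it (grasp_offset is the distance from the TCP to the grasp point, in m); x points along the fingers, y is the direction in which the jaws open and shut, and the axes are right-handed (so a half turn about x gives the same grasp; the last joint's range is limited). The gripper opens to 85 mm and grips with 20 to 120 N. Pads are 22 mm wide; open, the fingers measure 114 mm over their backs; the gripper's body (76 mm by 85 mm) begins 54 mm behind the grasp point. The pads swing forward as they close: fully open they stand 13 mm farther back than shut.
Start: joints at [-1.319, 0.053, 1.613, -0, 1.476, -0.119], TCP at [0.226, -0.583, 0.199] pointing down, gripper open.
Joint ranges: [-3.01, 3.01], [-1.01, 2.22], [0.06, 2.58], [-1.02, 4.17], [0.09, 2.62], [-3.14, 3.14]. Speed limits (rad/s): [2.57, 2.57, 3.14, 3.14, 3.14, 3.14].

INTERFACE

Orientations are given as a rotation vector (axis times angle).
In Python, from station import get_obs, get_image, camera_model, finish_job, grasp_offset gives the robot as it stands.
- The arm moves only by the shell command python3 -m crank 'ROWS' [OPENING] [FORCE]. ROWS is JSON, a list that holds one entry, the list of rows, each a list of 4 numbers: the shift along the world's x, y, z in m, then the turn about the world's z in degrees. In form: [[[dx, dy, dz, turn], ...]]. A call has 1 to 5 rows; each row is the pose to reach, as a shift and turn from the pose commanded when the call began; what a row does not reach only later rows make up. A row lasts 1/12 s, in which the tool goes at most 41.7 mm and 7.16 degrees, less where a joint would pass 70% of its speed; a pose out of reach is approached as far as the arm can. A call with a gripper value outside its range is refused whole. OPENING is the opening, from 0 (shut) to 1 (fully open), set as the call begins (- or left out, the last holds). The fingers move at their own pace and stop on an object; FORCE is the grip in N (left out, the last holds). Time passes only in rows, so rows that repeat a pose let the fingers close. It gives the time, the measured TCP pose, the force and the opening at its end, in the units of the state.
- get_obs(): the state, without advancing time (a new reading comes with each control period).
- get_image(name): name is "side" or "top" or "wrist"; returns (picture, depth): 400x640x3 uint8, red, green, blue; 400x640 float32, m along the optical axis (not along the pixel's ray), 0 where there is no reading.
- camera_model(name): a dict with "fx", "fy", "cx", "cy" (pixels), "xyz" and "attitude" of the camera in the world. Camera axes: x right, y down, z forward; pixel columns grow to the right and rows downward; lengths in m; the calibration is good to about 2 mm. The wrist camera is an equidistant fisheye: a pixel r from the principal point sees the ray r / f radians off the axis. A picture is of the moment at which its call begins: read the wrist's pose just before it. camera_model takes no time and is no camera call; for the wrist camera it gives the pose at the moment of the call.
- finish_job(): hands the job in, once; it reports no verdict.
The state is a dict: "t": time; "q": joint angles; "dq": joint speeds; "effort": joint torques, N m; "tool_pos": TCP position; "tool_rot": TCP orientation; "contact_force": force on the tool from outside, world axes, zero at the start; "wrist_torque": the same for the moment, N m; "opening": finger opening in m.
Only numpy, scipy, OpenCV 4.12 (cv2) and the standard library are available. Lean on these libraries where they do the work, as an engineer would, in place of code of your own. Each camera call takes 0.05 s, during which the arm holds its last target.

## Working session

There is one attempt and no reset: what is moved stays moved. The work goes in short steps, Python scripts to look and compute and a shell command to move; the robot and the scene stay as the last step left them, time stands still between calls to the robot, and variables do not carry over. Pictures are saved under pics/ and viewed, and the job is handed in when it is done.

```bash
mkdir -p pics; ls
python3 - <<'E'
from station import *
import cv2
o=get_obs();print(o)
print(grasp_offset)
for n in ["top","side","wrist"]:
    m=camera_model(n);print(n,m)
    im,d=get_image(n);cv2.imwrite(f"pics/{n}0.png",im[:,:,::-1]);
    import numpy as np;np.savez(f"pics/{n}0.npz",im=im,d=d)
E
```

```text
pics
{'t': 0.0, 'q': array([-1.31899018e+00,  5.34138566e-02,  1.61429522e+00, -1.74779501e-05,
        1.47597699e+00, -1.19015943e-01]), 'dq': array([ 3.01783118e-05,  6.85492718e-04, -1.28017586e-03, -5.60666897e-05,
        1.26186437e-03,  8.63482153e-04]), 'effort': array([ 1.22543795e-03, -3.93689311e+01, -3.70169914e+01, -1.00029918e-04,
        7.14125839e-03, -1.47912264e-06]), 'tool_pos': array([ 0.22630246, -0.58185489,  0.19742701]), 'tool_rot': array([ 2.01956966,  0.38097809, -2.01989075]), 'contact_force': array([ 0.39236299, -0.88473343, -0.52604116]), 'wrist_torque': array([ 0.00899387, -0.01956333, -0.00622599]), 'opening': 0.08513532725940001}
0.0187
top {'fx': 407.29781633303304, 'fy': 407.29781633303304, 'cx': 321.27148482330807, 'cy': 197.5050322645551, 'xyz': array([0.43477229, 0.0190866 , 1.23395358]), 'attitude': array([-2.18458471,  2.17144718, -0.10821123])}
side {'fx': 441.78833496392906, 'fy': 441.78833496392906, 'cx': 305.3890369983046, 'cy': 203.00564981988984, 'xyz': array([ 0.13599686, -1.17533512,  0.575629  ]), 'attitude': array([-1.94391415,  0.28416325, -0.22535644])}
wrist {'fx': 309.70691628693146, 'fy': 309.70691628693146, 'cx': 321.5668527044645, 'cy': 196.57618233916767, 'xyz': array([ 0.2886149 , -0.55769643,  0.37408143]), 'attitude': array([ 2.40210953, -1.6432846 , -0.22591719])}
```

View pics/top0.png

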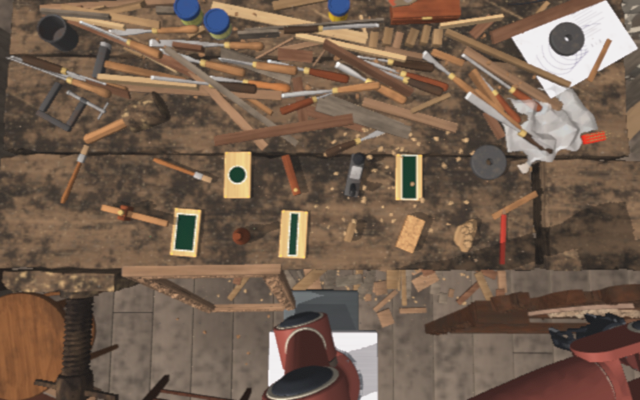

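View pics/side0.png

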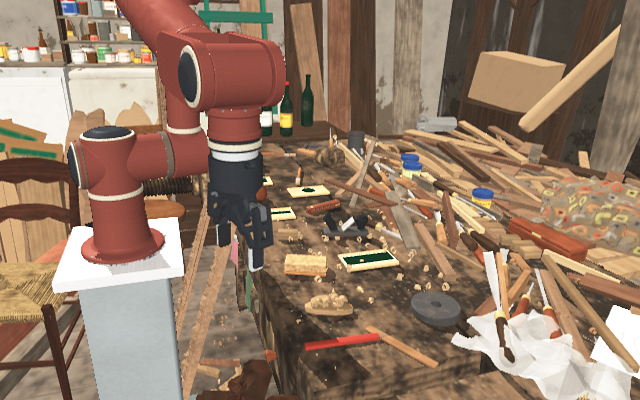

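View pics/wrist0.png

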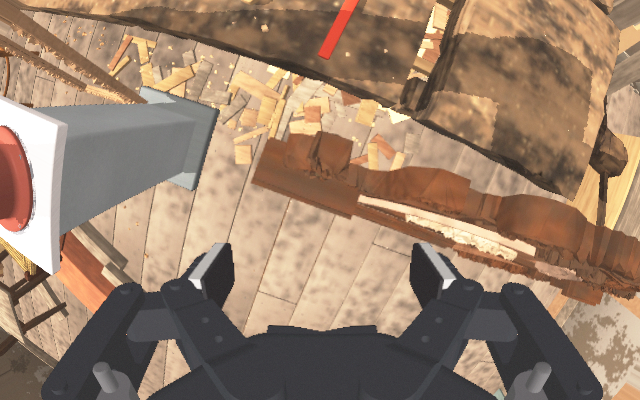

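Run:
```python
import cv2
im=cv2.imread("pics/top0.png")
cv2.imwrite("pics/c1.png",cv2.resize(im[135:270,150:350],None,fx=4,fy=4,interpolation=cv2.INTER_CUBIC))
cv2.imwrite("pics/c2.png",cv2.resize(im[135:270,320:520],None,fx=4,fy=4,interpolation=cv2.INTER_CUBIC))
```

```text
(no output)
```

View pics/c1.png

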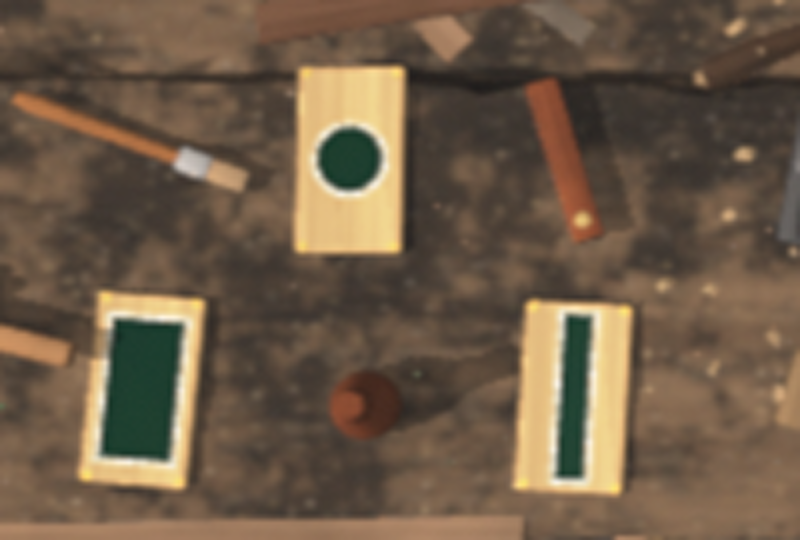

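View pics/c2.png

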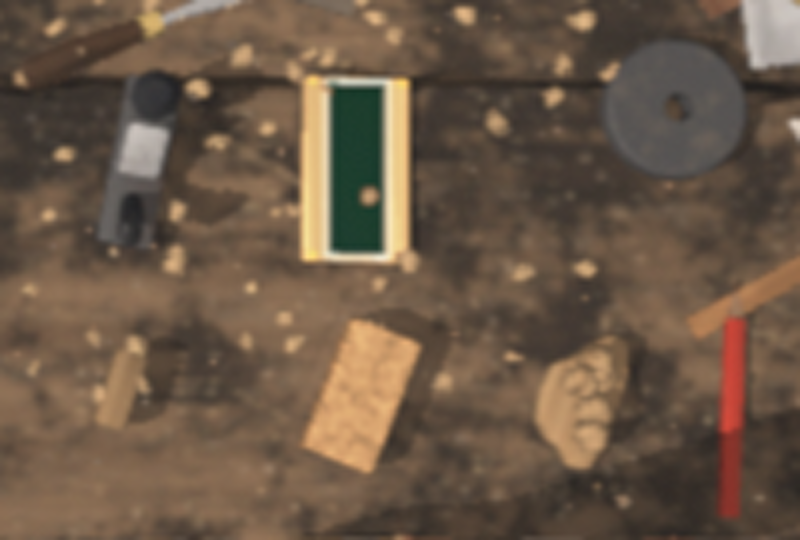

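```bash
cat > h.py <<'E'
import numpy as np, cv2
from scipy.spatial.transform import Rotation as R
from station import *
def rays(m,uv,fish=False):
    uv=np.asarray(uv,float).reshape(-1,2)
    a=(uv[:,0]-m['cx'])/m['fx'];b=(uv[:,1]-m['cy'])/m['fy']
    if fish:
        r=np.hypot(a,b)+1e-12;d=np.c_[np.sin(r)*a/r,np.sin(r)*b/r,np.cos(r)]
    else: d=np.c_[a,b,np.ones_like(a)]
    return d@R.from_rotvec(m['attitude']).as_matrix().T
def onplane(m,uv,z,fish=False):
    d=rays(m,uv,fish);c=np.array(m['xyz']);return c+d*((z-c[2])/d[:,2])[:,None]
def cloud(m,D,fish=False):
    h,w=D.shape;v,u=np.mgrid[:h,:w]
    d=rays(m,np.c_[u.ravel(),v.ravel()],fish)
    f=R.from_rotvec(m['attitude']).as_matrix()[:,2]
    s=D.ravel()/(d@f)
    return (np.array(m['xyz'])+d*s[:,None]).reshape(h,w,3)
def rect(P):
    (c,s,a)=cv2.minAreaRect((P[:,:2]*1000).astype(np.float32))
    if s[0]>s[1]: a+=90   # long axis direction = second
    L=(a+90)
    if s[0]>s[1]: pass
    # long axis angle (deg from +x)
    box=cv2.boxPoints((c,s,a if s[0]<=s[1] else a-90)); e=[box[1]-box[0],box[2]-box[1]]
    e=max(e,key=np.linalg.norm); ang=np.degrees(np.arctan2(e[1],e[0]))
    ang=(ang+90)%180-90
    return np.round(c,1),np.round(sorted(s),1),round(ang,1)
E
python3 - <<'E'
from h import *
m=camera_model("top");z=np.load("pics/top0.npz");im,D=z['im'],z['d']
P=cloud(m,D)
for n,(u,v) in dict(bench=(330,190),bench2=(210,200),boardr=(228,155),cork=(410,233),wal=(350,230),bev=(290,172),plane=(356,172),rose=(463,236),bench3=(380,250)).items():
    print(n,np.round(P[v,u]*1000,1))
hsv=cv2.cvtColor(im,cv2.COLOR_RGB2HSV)
# green inlays
g=((hsv[...,0]>60)&(hsv[...,0]<95)&(hsv[...,1]>120)).astype(np.uint8);g[:140]=0;g[265:]=0
for c in cv2.findContours(g,cv2.RETR_EXTERNAL,cv2.CHAIN_APPROX_NONE)[0]:
    if cv2.contourArea(c)<60: continue
    X=onplane(m,c,0.008);print("green",np.round(c.mean((0,1))),rect(X))
H=P[...,2].copy();H[D==0]=0
k=((H>0.011)&(H<0.12)).astype(np.uint8);k[:135]=0;k[268:]=0
n,l,st,ce=cv2.connectedComponentsWithStats(k)
for i in range(1,n):
    if st[i,4]<60: continue
    X=P[l==i];print(st[i],np.round(ce[i]),rect(X),"zmax",np.percentile(X[:,2],95).round(4))
E
```

```text
bench [ 5.714e+02 -1.640e+01  1.000e-01]
bench2 [538.3 347.    2.6]
boardr [676.1 295.3   6.5]
cork [ 442.1 -252.5   28. ]
wal [449.9 -75.3  25.3]
bev [623.6 105.   15.7]
plane [622.1 -92.7  33.8]
rose [ 434.1 -413.6   15.9]
bench3 [ 390.7 -167.7   -0.8]
green [185. 232.] (array([441.8, 417.7]), array([43.9, 94.5]), np.float32(-3.8))
green [293. 233.] (array([438.9,  94.3]), array([ 11.1, 110.8]), np.float32(-2.0))
green [237. 174.] (array([617.6, 266.2]), array([36.4, 37. ]), np.float32(1.3))
green [408. 177.] (array([ 613.4, -256.5]), array([ 30.6, 119.7]), np.float32(-0.7))
[ 84 135  26   9 146] [ 93. 138.] (array([717.2, 684. ]), array([23.6, 70.3]), np.float32(-86.9)) zmax 0.0473
[214 135  85  15 606] [249. 139.] (array([714.8, 209.4]), array([ 43.7, 254.6]), np.float32(-89.2)) zmax 0.0398
[325 135  54  22 325] [345. 146.] (array([715.1, -78.6]), array([ 26.5, 171.9]), np.float32(-64.7)) zmax 0.0281
[ 506  135   72   38 1307] [540. 146.] (array([ 686.7, -664.5]), array([115.2, 220.9]), np.float32(-89.6)) zmax 0.0404
[583 135  25   9 129] [594. 138.] (array([ 732.5, -827.6]), arr
[... 576 characters left out ...]
, np.float32(70.6)) zmax 0.0172
[101 204  69  23 548] [133. 215.] (array([490.2, 560.6]), array([ 43. , 200.9]), np.float32(75.8)) zmax 0.0502
[396 214  29  39 663] [410. 233.] (array([ 442.3, -255.1]), array([ 55.7, 106. ]), np.float32(-22.5)) zmax 0.0307
[454 219  23  33 444] [466. 234.] (array([ 441.5, -420.8]), array([ 57. , 101.9]), np.float32(-21.4)) zmax 0.0311
[343 220  14  23 178] [350. 231.] (array([448.5, -77.8]), array([32.7, 68.6]), np.float32(-28.8)) zmax 0.0284
[233 228  18  17 242] [241. 236.] (array([430.6, 245.4]), array([47., 48.]), np.float32(-89.9)) zmax 0.0853
[122 264 160   4 461] [213. 266.] (array([344.7, 356.2]), array([ 10. , 459.2]), np.float32(-89.8)) zmax 0.0394
```

Run:
```python
from h import *
o=get_obs();M=R.from_rotvec(o['tool_rot']).as_matrix();print(M.round(3), np.degrees(np.arctan2(M[1,1],M[0,1])))
m=camera_model("top");z=np.load("pics/top0.npz");im,D=z['im'],z['d']
P=cloud(m,D);H=P[...,2]
def blob(u0,u1,v0,v1,lo,hi):
    k=np.zeros(H.shape,np.uint8);k[v0:v1,u0:u1]=((H>lo)&(H<hi))[v0:v1,u0:u1]
    n,l,st,ce=cv2.connectedComponentsWithStats(k);i=1+st[1:,4].argmax();return P[l==i]
for lo in (.015,.018,.021): 
    X=blob(335,365,215,250,lo,.05);print("wal",len(X),rect(X),X[:,2].mean())
for lo in (.004,.02,.03,.045): 
    X=blob(340,372,145,205,lo,.1);print("plane",len(X),rect(X))
for lo in (.01,.02,.06,.075): 
    X=blob(225,260,220,250,lo,.1);print("handle",len(X),rect(X),X.mean(0))
for lo in (.01,.014): 
    X=blob(275,305,150,200,lo,.1);print("bevel",len(X),rect(X),X.mean(0))
for lo in (.01,.022): 
    X=blob(390,430,210,255,lo,.1);print("cork",len(X),rect(X),X.mean(0))
```

```text
[[-0.     0.362 -0.932]
 [ 0.002 -0.932 -0.362]
 [-1.    -0.002 -0.   ]] -68.75441129029475
wal 159 (array([449.4, -75.1]), array([24.9, 66.2]), np.float32(-19.0)) 0.024468997532398975
wal 149 (array([444.7, -75.2]), array([21.7, 57.2]), np.float32(-18.3)) 0.025003458226459954
wal 146 (array([444.7, -75.2]), array([21.7, 57.2]), np.float32(-18.3)) 0.025108934339509073
plane 607 (array([614.4, -90.3]), array([ 42. , 134.8]), np.float32(-11.1))
plane 129 (array([660.4, -99.5]), array([35. , 36.4]), np.float32(-70.4))
plane 128 (array([660.4, -99.5]), array([35. , 36.4]), np.float32(-70.4))
plane 125 (array([660.4, -99.5]), array([35. , 36.4]), np.float32(-70.7))
handle 242 (array([430.6, 245.4]), array([47., 48.]), np.float32(-89.9)) [0.43096469 0.24120009 0.04957979]
handle 235 (array([430.5, 245.5]), array([47. , 47.7]), np.float32(-89.9)) [0.43104022 0.24170838 0.05061794]
handle 66 (array([431.4, 246.2]), array([21.7, 22.6]), np.float32(32.5)) [0.43123142 0.24432332 0.08088994]
handle 57 (array([430.7, 245.8]), array([19.4, 22.8]), np.float32(3.3)) [0.43113097 0.24546645 0.08315174]
bevel 324 (array([615.9, 102.4]), array([ 23.9, 124.5]), np.float32(17.8)) [0.61533387 0.10213095 0.01832238]
bevel 310 (array([615.9, 102.4]), array([ 23.9, 124.5]), np.float32(17.8)) [0.61516442 0.10210945 0.0185622 ]
cork 667 (array([ 442.3, -255.1]), array([ 55.7, 106. ]), np.float32(-22.5)) [ 0.44137378 -0.25315775  0.0265356 ]
cork 631 (array([ 441.3, -254.5]), array([ 54.7, 103.8]), np.float32(-22.5)) [ 0.44080669 -0.25401035  0.02705973]
```

Run:
```python
from h import *
m=camera_model("side");z=np.load("pics/side0.npz");P=cloud(m,z['d'])
k=(np.hypot(P[...,0]-.226,P[...,1]+.582)<.075)&(P[...,2]>.15)&(z['d']>0)
X=P[k];print(len(X),np.sort(X[:,2])[:20].round(4))
Y=X[X[:,2]<.23];print(Y[:,:2].min(0),Y[:,:2].max(0))
# check bench objects from side: plane top etc
for u,v in [(305,262),(350,262)]: print(P[v,u])
```

```text
14715 [0.2428 0.2431 0.2434 0.244  0.244  0.2441 0.2441 0.2443 0.2445 0.2445
 0.2445 0.2446 0.2447 0.2447 0.2448 0.2449 0.245  0.245  0.2451 0.2452]Traceback (most recent call last):
  File "<stdin>", line 5, in <module>
    return umr_minimum(a, axis, None, out, keepdims, initial, where)
ValueError: zero-size array to reduction operation minimum which has no identity
```

Run:
```python
from h import *
m=camera_model("side");z=np.load("pics/side0.npz");P=cloud(m,z['d'])
for u,v in [(255,265),(255,255),(258,268),(218,215),(222,240),(250,225),(220,228),(256,240)]: print(u,v,P[v,u].round(3),z['d'][v,u])
im=cv2.imread("pics/side0.png");cv2.imwrite("pics/c3.png",cv2.resize(im[130:290,190:300],None,fx=3.5,fy=3.5))
```

```text
255 265 [ 0.24  -0.639  0.259] 0.6215428
255 255 [ 0.24  -0.638  0.274] 0.6169169
258 268 [ 0.245 -0.635  0.25 ] 0.62989724
218 215 [ 0.2   -0.565  0.308] 0.6568258
222 240 [ 0.206 -0.544  0.256] 0.6963471
250 225 [ 0.358  0.042 -0.002] 1.35364
220 228 [ 0.204 -0.548  0.279] 0.6832479
256 240 [ 0.239 -0.651  0.304] 0.5937145
```

View pics/c3.png

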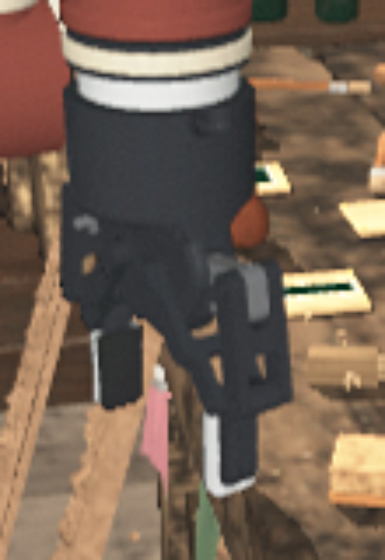

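```bash
cat >> h.py <<'E'
def proj(m,X,fish=False):
    p=(np.atleast_2d(X)-m['xyz'])@R.from_rotvec(m['attitude']).as_matrix()
    if fish:
        r=np.hypot(p[:,0],p[:,1]);t=np.arctan2(r,p[:,2]);s=t/r
        return np.c_[m['cx']+m['fx']*p[:,0]*s,m['cy']+m['fy']*p[:,1]*s]
    return np.c_[m['cx']+m['fx']*p[:,0]/p[:,2],m['cy']+m['fy']*p[:,1]/p[:,2]]
E
python3 - <<'E'
from h import *
m=camera_model("side")
o=get_obs();print(o['t'],o['tool_pos'])
M=R.from_rotvec(o['tool_rot']).as_matrix();y=M[:,1]
for s in(1,-1):
  for dz in(0,.013,.046):
    print(s,dz,proj(m,o['tool_pos']+s*.0475*y+[0,0,dz]).round(0))
m=camera_model("wrist")
for s in(1,-1):
  for dz in(0,.013,.046):
    print('wrist',s,dz,proj(m,o['tool_pos']+s*.0475*y+[0,0,dz],True).round(0))
E
```

```text
0.15 [ 0.22633415 -0.58200818  0.1977199 ]
1 0 [[257. 296.]]
1 0.013 [[257. 289.]]
1 0.046 [[256. 269.]]
-1 0 [[225. 270.]]
-1 0.013 [[225. 263.]]
-1 0.046 [[224. 245.]]
wrist 1 0 [[398. 224.]]
wrist 1 0.013 [[404. 232.]]
wrist 1 0.046 [[420. 257.]]
wrist -1 0 [[246. 224.]]
wrist -1 0.013 [[240. 232.]]
wrist -1 0.046 [[224. 257.]]
```

```bash
python3 -m crank '[[[0.02,0.035,0,-5],[0.04,0.07,0,-12],[0.06,0.1,0,-19],[0.08,0.13,0,-26],[0.1,0.16,0,-32]]]' 0 30
python3 - <<'E'
from h import *
o=get_obs();print(o['opening'],o['tool_pos'],o['tool_rot'])
for n in("side","wrist"):
    im,d=get_image(n);cv2.imwrite(f"pics/{n}1.png",im[:,:,::-1])
    np.savez(f"pics/{n}1.npz",im=im,d=d)
o=get_obs();print(o['opening'],o['tool_pos'],o['tool_rot'])
m=camera_model("side");print(proj(m,o['tool_pos']+[[0,0,0]]),proj(m,o['tool_pos']+[[0,0,.04]]))
m=camera_model("wrist");print(proj(m,o['tool_pos']+[[0,0,0]],1),proj(m,o['tool_pos']+[[0,0,.04]],1))
E
```

```text
t: 0.57
tool_pos: [0.3269, -0.4208, 0.1983]
tool_rot: [-2.119, 0.206, 2.119]
contact_force: [0.5, -0.6, -0.4]
opening: 0.0252
0.025181335565620862 [ 0.32688806 -0.42081352  0.19825607] [-2.11898716  0.2057703   2.1194797 ]
0.010049863036607785 [ 0.32855529 -0.41887434  0.19834886] [-2.12478821  0.19443432  2.12362641]
[[277.77605081 230.64842379]] [[277.79209834 211.86068266]]
[[321.25092737 224.77498958]] [[321.09630561 253.64315244]]
```

View pics/side1.png

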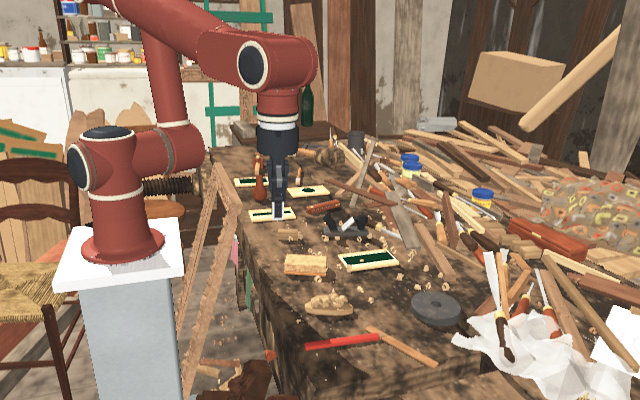

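View pics/wrist1.png

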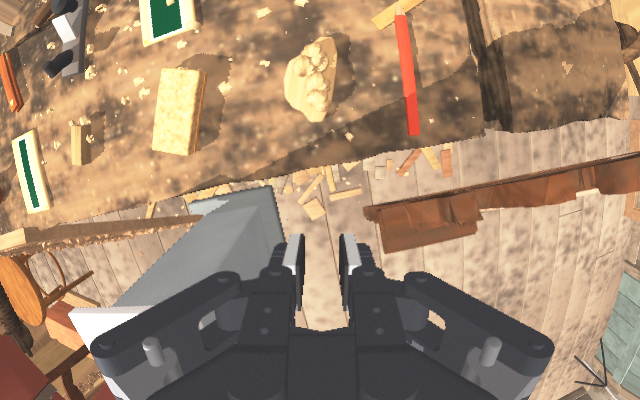

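```bash
cat > tip.py <<'E'
from h import *
o=get_obs();im,d=get_image("side");m=camera_model("side");P=cloud(m,d)
p=o['tool_pos'];k=(np.hypot(P[...,0]-p[0],P[...,1]-p[1])<.075)&(P[...,2]>p[2]-.03)&(P[...,2]<p[2]+.3)&(d>0)
X=P[k];s=np.sort(X[:,2]);print("open",o['opening'],"tip above tcp",(s[[0,5,20]]-p[2]).round(4),len(X),p)
im2,dw=get_image("wrist");mw=camera_model("wrist");Q=cloud(mw,dw,True)
k=(np.hypot(Q[...,0]-p[0],Q[...,1]-p[1])<.075)&(Q[...,2]>p[2]-.03)&(Q[...,2]<p[2]+.3)&(dw>0)
s=np.sort(Q[k][:,2]);print("wrist",(s[[0,5,20]]-p[2]).round(4),k.sum())
import sys;cv2.imwrite(f"pics/tip{sys.argv[1]}.png",np.vstack([im[130:330,170:490],im2[150:350,160:480]])[:,:,::-1])
E
python3 tip.py a; python3 -m crank '[[[0,0,0,0],[0,0,0,0]]]' 0.35; python3 -m crank '[[[0,0,0,0],[0,0,0,0],[0,0,0,0]]]' ; python3 tip.py b;python3 -m crank '[[[0,0,0,0],[0,0,0,0],[0,0,0,0]]]' 0.64;python3 -m crank '[[[0,0,0,0],[0,0,0,0],[0,0,0,0]]]'; python3 tip.py c
```

```text
open 0.010049863036607785 tip above tcp [0.032  0.0336 0.0364] 4930 [ 0.32855529 -0.41887434  0.19834886]
wrist [0.0385 0.0389 0.0397] 45617
t: 0.93
tool_pos: [0.3258, -0.4234, 0.1986]
tool_rot: [-2.122, 0.201, 2.123]
contact_force: [-0.3, 0.3, 0.3]
opening: 0.0234
t: 1.18
tool_pos: [0.326, -0.4231, 0.1986]
tool_rot: [-2.122, 0.201, 2.123]
contact_force: [-0.9, 0.0, 0.1]
opening: 0.0297
open 0.029712244836136874 tip above tcp [0.0342 0.0352 0.0375] 5053 [ 0.32601346 -0.42308503  0.19859809]
wrist [0.0343 0.0349 0.0361] 47837
t: 1.53
tool_pos: [0.3265, -0.4225, 0.1987]
tool_rot: [-2.123, 0.2, 2.123]
contact_force: [0.2, 0.9, 0.5]
opening: 0.0548
t: 1.78
tool_pos: [0.3265, -0.4225, 0.1987]
tool_rot: [-2.123, 0.2, 2.123]
contact_force: [0.6, 0.2, -0.5]
opening: 0.0548
open 0.05476381842584229 tip above tcp [0.0373 0.0385 0.0407] 5059 [ 0.32651427 -0.42247928  0.19872805]
wrist [0.0368 0.038  0.0386] 47150
```

Run:
```python
from h import *
o=get_obs();im,d=get_image("wrist");m=camera_model("wrist");P=cloud(m,d,True)
M=R.from_rotvec(o['tool_rot']).as_matrix()
for u,v in [(320,340),(320,360),(320,390),(300,335),(250,330),(270,240),(360,240)]:
    print(u,v,((P[v,u]-o['tool_pos'])@M).round(4))
cv2.imwrite("pics/w2.png",im[:,:,::-1])
print((m['xyz']-o['tool_pos'])@M)
```

```text
320 340 [-0.1138 -0.0003 -0.0103]
320 360 [-0.1205 -0.0003 -0.0093]
320 390 [-0.131  -0.0002 -0.01  ]
300 335 [-0.111  -0.0057 -0.0095]
250 330 [-0.118  -0.0174 -0.0166]
270 240 [ 0.9473 -0.2046  0.4247]
360 240 [1.0439 0.1664 0.4663]
[-1.76490733e-01  9.98160719e-05 -6.68053198e-02]
```

View pics/w2.png

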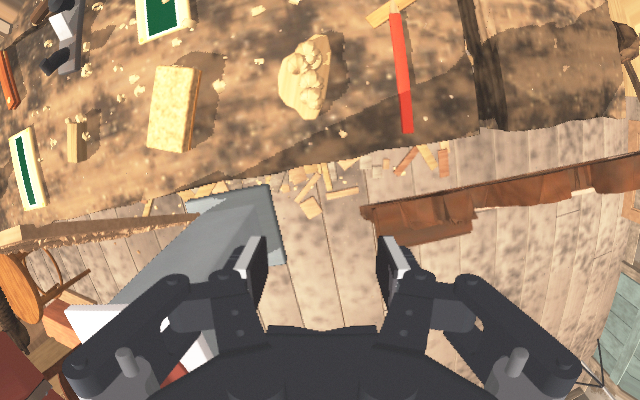

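View pics/tipc.png

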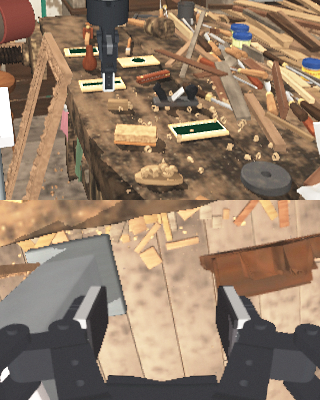

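Run:
```python
from h import *
o=get_obs();M=R.from_rotvec(o['tool_rot']).as_matrix();print(M.round(3))
for n,f in(("wrist",True),("side",False),("top",False)):
    im,d=get_image(n);m=camera_model(n);P=cloud(m,d,f)
    L=(P-o['tool_pos'])@M
    k=(d>0)&(abs(L[...,1])<.09)&(abs(L[...,2])<.09)&(L[...,0]>-.3)&(L[...,0]<.02)
    X=L[k]
    for a,b in((-.06,-.03),(-.09,-.06),(-.12,-.09),(-.15,-.12),(-.2,-.15),(-.25,-.2)):
        Y=X[(X[:,0]>a)&(X[:,0]<b)]
        if len(Y)>20: print(n,a,b,len(Y),"y",np.percentile(Y[:,1],[1,50,99]).round(4),"z",np.percentile(Y[:,2],[1,10,50,90,99]).round(4))
```

```text
[[-0.    -0.187 -0.982]
 [-0.    -0.982  0.187]
 [-1.     0.    -0.   ]]
wrist -0.06 -0.03 1556 y [-0.0401 -0.0268  0.0405] z [-0.0108 -0.0103 -0.0061  0.0075  0.0117]
wrist -0.09 -0.06 4114 y [-0.0547 -0.0267  0.0555] z [-0.0131 -0.0116 -0.0098  0.0008  0.0108]
wrist -0.12 -0.09 18818 y [-0.0613  0.0002  0.0615] z [-0.0169 -0.0162 -0.0102  0.0078  0.0119]
wrist -0.15 -0.12 22674 y [-0.0646  0.0002  0.0649] z [-0.0195 -0.0187 -0.0106 -0.0041 -0.0005]
side -0.06 -0.03 127 y [-0.026   0.0368  0.044 ] z [-0.0104 -0.0086  0.0009  0.0098  0.0106]
side -0.09 -0.06 187 y [-0.0274  0.0412  0.0621] z [-0.0105 -0.0084  0.0009  0.0105  0.0133]
side -0.12 -0.09 249 y [-0.0181  0.0613  0.0673] z [-0.0157 -0.011   0.0025  0.0146  0.0166]
side -0.15 -0.12 438 y [-0.0384  0.0433  0.0702] z [-0.0184 -0.0128  0.0026  0.0145  0.0194]
side -0.2 -0.15 1003 y [0.0045 0.0347 0.0406] z [-0.0361 -0.0259  0.0019  0.0296  0.0365]
side -0.25 -0.2 1220 y [0.0008 0.0311 0.0394] z [-0.0354 -0.0269  0.0026  0.0292  0.0367]
top -0.12 -0.09 101 y [-0.0666 -0.0337 -0.0257] z [-0.016  -0.0133 -0.002   0.0144  0.017 ]
top -0.15 -0.12 184 y [-0.0695 -0.0536 -0.0224] z [-0.0166 -0.0105 -0.0001  0.0096  0.013 ]
top -0.2 -0.15 193 y [-0.0399 -0.0354 -0.0082] z [-0.0362 -0.0321 -0.0148  0.0012  0.0092]
top -0.25 -0.2 72 y [-0.0359 -0.0212 -0.0038] z [-0.0341 -0.0304 -0.0137  0.0358  0.0377]
```

```bash
python3 -m crank '[[[0.022,0.032,0,-3],[0.045,0.066,0,-6],[0.068,0.1,0,-9],[0.092,0.134,0,-11.75],[0.1155,0.168,0,-11.75]]]' 1 40; python3 -m crank '[[[0,0,-0.04,0],[0,0,-0.08,0],[0,0,-0.11,0],[0,0,-0.13,0],[0,0,-0.13,0]]]'
python3 - <<'E'
from h import *
o=get_obs();print(o['opening'],o['tool_pos'],o['contact_force'])
im,d=get_image("wrist");m=camera_model("wrist");P=cloud(m,d,True)
cv2.imwrite("pics/w3.png",im[:,:,::-1])
M=R.from_rotvec(o['tool_rot']).as_matrix();print(np.degrees(np.arctan2(M[1,1],M[0,1])))
E
```

```text
t: 2.5
tool_pos: [0.4427, -0.253, 0.199]
tool_rot: [-2.005, 0.402, 2.004]
contact_force: [0.9, -1.3, 0.3]
opening: 0.0855
t: 2.92
tool_pos: [0.4386, -0.2515, 0.063]
tool_rot: [-1.995, 0.393, 2.014]
contact_force: [-0.3, 0.4, -0.8]
opening: 0.0853
0.08531738374248575 [ 0.43855819 -0.2515309   0.06301062] [-0.32814062  0.43696647 -0.76494239]
-112.47716895298316
```

View pics/w3.png

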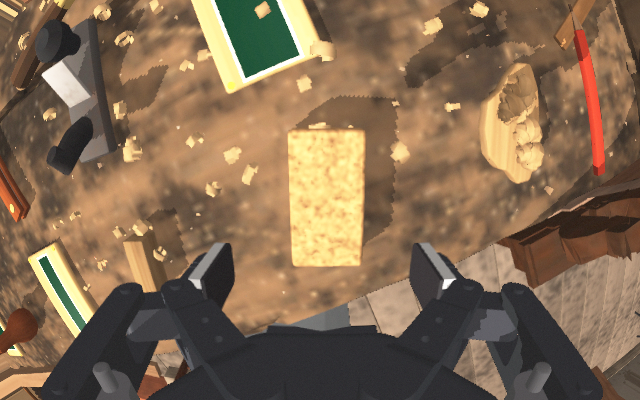

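```bash
cat > wr.py <<'E'
# wrist-cloud blob rect at given approx xy (mm), height range (m)
from h import *
import sys
x,y,lo,hi,rad=[float(a) for a in sys.argv[1:6]]
o=get_obs();m=camera_model("wrist");im,d=get_image("wrist");P=cloud(m,d,True)
k=((np.hypot(P[...,0]*1e3-x,P[...,1]*1e3-y)<rad)&(P[...,2]>lo)&(P[...,2]<hi)&(d>0)).astype(np.uint8)
n,l,st,ce=cv2.connectedComponentsWithStats(k);i=1+st[1:,4].argmax();X=P[l==i]
M=R.from_rotvec(o['tool_rot']).as_matrix()
print(st[i],rect(X),"z",np.percentile(X[:,2],[5,50,95]).round(4),"tool",o['tool_pos'].round(4),"yaw",np.degrees(np.arctan2(M[1,1],M[0,1])).round(1),"t",o['t'],"F",o['contact_force'].round(1),"op",o['opening'].round(4))
if len(sys.argv)>6: cv2.imwrite(f"pics/{sys.argv[6]}.png",im[:,:,::-1])
E
python3 wr.py 441.5 -254.6 0.02 0.05 75
```

```text
Traceback (most recent call last):
  File "wr.py", line 9, in <module>
    print(st[i],rect(X),"z",np.percentile(X[:,2],[5,50,95]).round(4),"tool",o['tool_pos'].round(4),"yaw",np.degrees(np.arctan2(M[1,1],M[0,1])).round(1),"t",o['t'],"F",o['contact_force'].round(1),"op",o['opening'].round(4))
                                                                                                                                                                                                        ^^^^^^^^^^^^^^^^^^
AttributeError: 'float' object has no attribute 'round'
```

```bash
sed -i "s/o\['opening'\].round(4)/round(o['opening'],4)/" wr.py
python3 wr.py 441.5 -254.6 0.02 0.05 75;python3 wr.py 441.5 -254.6 -0.02 0.01 75; python3 wr.py 445 -75 0.018 0.05 45
```

```text
[ 287  133   76  135 9670] (array([ 441. , -256.7]), array([ 54.5, 103.8]), np.float32(-22.0)) z [0.0279 0.0292 0.0303] tool [ 0.4417 -0.2543  0.0685] yaw -112.5 t 3.0167 F [1.  0.5 0.4] op 0.0856
[  232   105   179   173 13944] (array([ 441.4, -254.6]), array([149.3, 149.5]), np.float32(-23.4)) z [-0.0001  0.0011  0.0023] tool [ 0.4428 -0.2552  0.0702] yaw -112.5 t 3.0667 F [-0.6  0.   0.9] op 0.0852
[ 126  241   36   52 1133] (array([447.7, -79.2]), array([24.8, 50.7]), np.float32(-17.5)) z [0.0198 0.0262 0.0273] tool [ 0.4433 -0.2557  0.0711] yaw -112.5 t 3.1167 F [ 0.5 -0.8  0.6] op 0.0854
```

```bash
python3 -m crank '[[[0,0,-0.035,0],[0,0,-0.065,0],[0,0,-0.085,0],[0,0,-0.095,0],[0,0,-0.095,0]]]'; python3 wr.py 441.5 -254.6 0.02 0.05 75 w4; python3 tip.py d
```

```text
t: 3.58
tool_pos: [0.4412, -0.2541, -0.0273]
tool_rot: [-2.003, 0.398, 2.008]
contact_force: [-0.4, -0.1, 0.3]
opening: 0.0854
[  260   147   133   186 21777] (array([ 446.7, -259.1]), array([54.6, 91.3]), np.float32(-22.1)) z [0.028  0.0292 0.0302] tool [ 0.4412 -0.2541 -0.0273] yaw -112.5 t 3.5833 F [-0.4 -0.1  0.3] op 0.0854
open 0.08537141472505762 tip above tcp [0.0224 0.0233 0.0239] 3598 [ 0.44227631 -0.25484028 -0.0257479 ]
wrist [0.0247 0.0251 0.0254] 91652
```

View pics/w4.png

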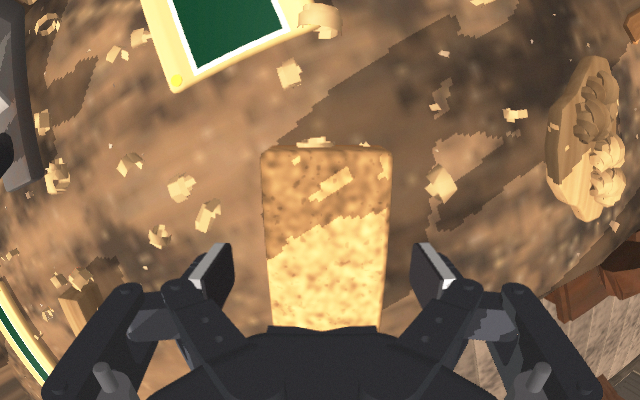

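View pics/tipd.png

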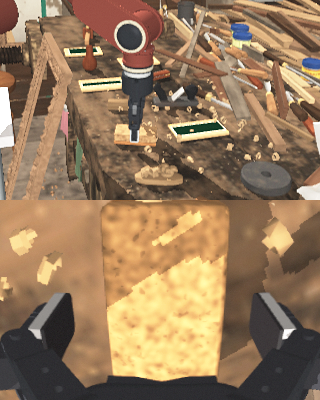

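```bash
python3 -m crank '[[[0,0,-0.004,0],[0,0,-0.008,0],[0,0,-0.008,0],[0,0,-0.008,0],[0,0,-0.008,0]]]' 0.3 40; python3 -m crank '[[[0,0,0,0],[0,0,0,0],[0,0,0,0]]]';  python3 -m crank '[[[0,0,0.03,0],[0,0,0.06,0],[0,0,0.1,0],[0,0,0.14,0],[0,0,0.17,0]]]'; python3 wr.py 441.5 -254.6 0.1 0.2 75 w5
```

```text
t: 4.15
tool_pos: [0.4424, -0.2549, -0.0338]
tool_rot: [-2.007, 0.4, 2.005]
contact_force: [-0.4, -0.5, 2.5]
opening: 0.0536
t: 4.4
tool_pos: [0.4423, -0.2549, -0.0338]
tool_rot: [-2.007, 0.4, 2.005]
contact_force: [-0.0, -0.3, 3.6]
opening: 0.0532
t: 4.82
tool_pos: [0.4421, -0.2544, 0.1381]
tool_rot: [-2.007, 0.399, 2.005]
contact_force: [0.2, 0.2, -1.1]
opening: 0.0532
[ 253  149  139   15 1098] (array([ 487.9, -274. ]), array([ 3.2, 53.2]), np.float32(67.5)) z [0.1751 0.195  0.1998] tool [ 0.4421 -0.2544  0.1381] yaw -112.5 t 4.8167 F [ 0.2  0.2 -1.1] op 0.0532
```

View pics/w5.png

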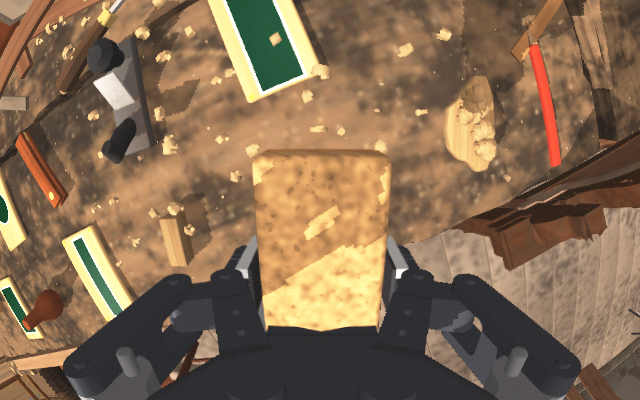

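```bash
python3 -m crank '[[[0,0.03,0,1],[0,0.07,0,3],[0,0.11,0,5],[0,0.15,0,7],[0,0.19,0,9]]]'; python3 -m crank '[[[0,0.04,0,2],[0,0.08,0,4],[0,0.12,0,6],[0,0.16,0,8],[0,0.2,0,9.7]]]';python3 -m crank '[[[0,0.04,0,0],[0,0.08,0,0],[0,0.12,0,0],[0,0.16,0,0],[0,0.2,0,0]]]';python3 -m crank '[[[0,0.035,0,0],[0,0.065,0,0],[0,0.08,0,0],[0,0.08,0,0],[0,0.08,0,0]]]'; python3 wr.py 441.5 417 0.1 0.2 75 w6
```

```text
t: 5.28
tool_pos: [0.4407, -0.0626, 0.1343]
tool_rot: [-2.095, 0.247, 2.098]
contact_force: [1.2, -0.0, -1.5]
opening: 0.0535
t: 5.7
tool_pos: [0.4406, 0.1375, 0.1345]
tool_rot: [-2.187, 0.071, 2.19]
contact_force: [0.8, -0.1, -0.4]
opening: 0.0534
t: 6.12
tool_pos: [0.4406, 0.3372, 0.1341]
tool_rot: [-2.186, 0.073, 2.191]
contact_force: [0.8, -0.3, -1.8]
opening: 0.0533
t: 6.53
tool_pos: [0.4413, 0.415, 0.1344]
tool_rot: [-2.187, 0.074, 2.191]
contact_force: [-0.2, -1.1, -1.9]
opening: 0.0537
[  227   149   191   182 23832] (array([452.1, 414.2]), array([80.9, 81.5]), np.float32(-3.8)) z [0.1926 0.1973 0.1983] tool [0.4413 0.415  0.1344] yaw -93.7 t 6.5333 F [-0.2 -1.1 -1.9] op 0.0537
```

View pics/w6.png

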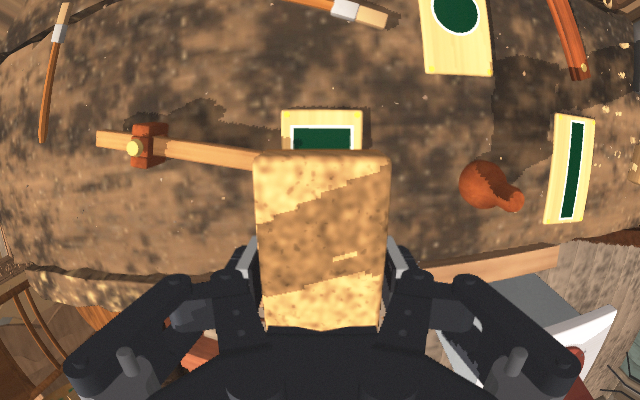

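```bash
python3 -m crank '[[[0,0,-0.03,0],[0,0,-0.06,0],[0,0,-0.09,0],[0,0,-0.11,0],[0,0,-0.12,0]]]'; python3 -m crank '[[[0,0,0,0],[0,0,0,0]]]'; python3 wr.py 441.5 417 0.03 0.1 75 w7
```

```text
t: 7.0
tool_pos: [0.4399, 0.4119, 0.0117]
tool_rot: [-2.183, 0.08, 2.194]
contact_force: [-0.6, -1.4, -1.7]
opening: 0.0532
t: 7.17
tool_pos: [0.4424, 0.4147, 0.0161]
tool_rot: [-2.187, 0.074, 2.187]
contact_force: [-0.3, -0.0, -1.8]
opening: 0.0537
[  210   149   224   182 25592] (array([453.1, 413.9]), array([80.8, 81.6]), np.float32(-4.2)) z [0.0758 0.0791 0.087 ] tool [0.4424 0.4147 0.0161] yaw -93.9 t 7.1667 F [-0.3 -0.  -1.8] op 0.0537
```

View pics/w7.png

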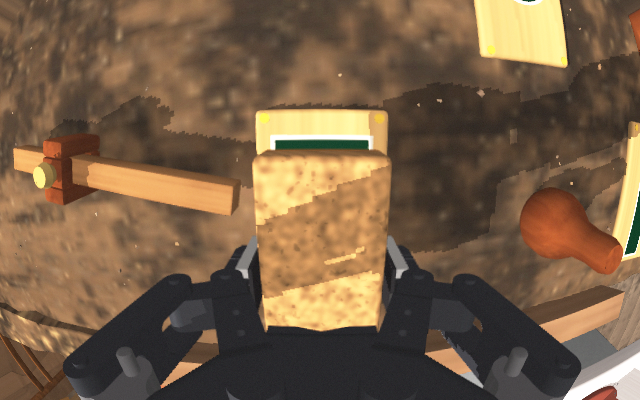

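```bash
python3 -m crank '[[[0,0.001,-0.015,0],[0,0.001,-0.03,0],[0,0.001,-0.038,0],[0,0.001,-0.041,0],[0,0.001,-0.041,0]]]'; python3 -m crank '[[[0,0,0,0],[0,0,0,0]]]'; python3 -m crank '[[[0,0,0,0],[0,0,0,0],[0,0,0,0]]]' 0.76;  python3 -m crank '[[[0,0,0.01,0],[0,0,0.03,0],[0,0,0.06,0],[0,0,0.1,0],[0,0,0.14,0]]]'; python3 -m crank '[[[0,0,0.02,0],[0,0,0.02,0]]]'; python3 wr.py 441.5 417 0.03 0.1 75 w8;  python3 wr.py 430.7 245.6 0.03 0.1 75
```

```text
t: 7.63
tool_pos: [0.4422, 0.4165, -0.0249]
tool_rot: [-2.188, 0.073, 2.187]
contact_force: [0.4, -0.1, -1.8]
opening: 0.0534
t: 7.8
tool_pos: [0.4428, 0.4171, -0.0239]
tool_rot: [-2.189, 0.071, 2.185]
contact_force: [0.8, 0.7, -2.0]
opening: 0.0534
t: 8.05
tool_pos: [0.4425, 0.4169, -0.0244]
tool_rot: [-2.188, 0.072, 2.186]
contact_force: [-0.2, -0.5, -0.1]
opening: 0.0651
t: 8.47
tool_pos: [0.4412, 0.4159, 0.116]
tool_rot: [-2.187, 0.074, 2.19]
contact_force: [-0.8, 1.1, -0.7]
opening: 0.0647
t: 8.63
tool_pos: [0.4456, 0.4193, 0.1437]
tool_rot: [-2.195, 0.063, 2.172]
contact_force: [-0.2, 1.3, 0.8]
opening: 0.0652
[ 296  134   59  106 5957] (array([442.3, 417.1]), array([ 54.8, 103.1]), np.float32(-3.6)) z [0.0359 0.0372 0.0384] tool [0.4456 0.4193 0.1437] yaw -93.8 t 8.6333 F [-0.2  1.3  0.8] op 0.0652
[ 467  165   58   49 1860] (array([432.1, 249.7]), array([40.9, 48.1]), np.float32(-24.6)) z [0.0322 0.0498 0.0866] tool [0.4442 0.4182 0.1401] yaw -93.8 t 8.6833 F [-0.1  0.3 -0. ] op 0.0647
```

View pics/w8.png

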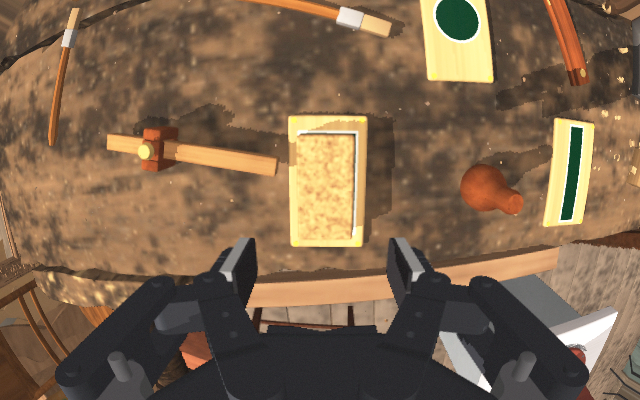

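```bash
python3 -m crank '[[[-0.002,-0.035,0,0],[-0.005,-0.075,0,0],[-0.008,-0.115,0,0],[-0.0115,-0.15,0,0],[-0.0115,-0.1715,0,0]]]' 1; python3 -m crank '[[[0,0,-0.01,0],[0,0,-0.02,0],[0,0,-0.02,0],[0,0,-0.02,0]]]'; python3 wr.py 430.7 245.6 0.075 0.1 75 w9
```

```text
t: 9.15
tool_pos: [0.4281, 0.2418, 0.1319]
tool_rot: [-2.183, 0.077, 2.193]
contact_force: [0.7, -0.1, -0.7]
opening: 0.0857
t: 9.48
tool_pos: [0.429, 0.2452, 0.1125]
tool_rot: [-2.184, 0.073, 2.193]
contact_force: [0.4, 0.9, 0.0]
opening: 0.0851
[305 190  34  33 887] (array([431., 245.]), array([21.8, 23.4]), np.float32(86.3)) z [0.0794 0.0859 0.0872] tool [0.429  0.2452 0.1125] yaw -93.7 t 9.4833 F [0.4 0.9 0. ] op 0.0851
```

View pics/w9.png

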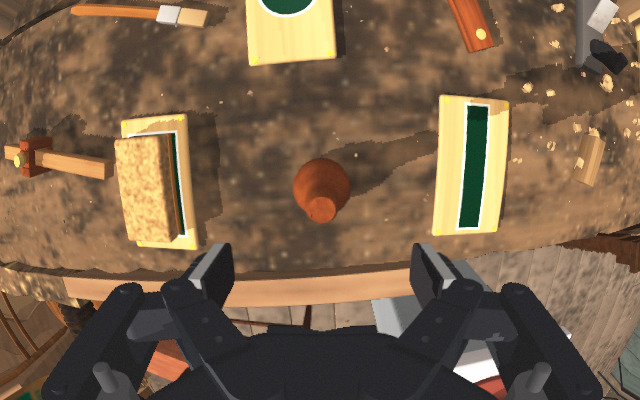

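```bash
python3 -m crank '[[[0.0015,0,-0.03,0],[0.0015,0,-0.06,0],[0.0015,0,-0.085,0],[0.0015,0,-0.097,0],[0.0015,0,-0.097,0]]]'; python3 -m crank '[[[0,0,0,0],[0,0,0,0]]]'; python3 -m crank '[[[0,0,0,0],[0,0,0,0],[0,0,0,0],[0,0,0,0],[0,0,0,0]]]' 0.1 25; python3 -m crank '[[[0,0,0,0],[0,0,0,0]]]'; python3 wr.py 430.7 245.6 0.075 0.1 75 w10
```

```text
t: 9.95
tool_pos: [0.4293, 0.2447, 0.0144]
tool_rot: [-2.183, 0.074, 2.196]
contact_force: [-0.8, -0.3, 0.2]
opening: 0.0858
t: 10.12
tool_pos: [0.4334, 0.2459, 0.0196]
tool_rot: [-2.19, 0.071, 2.184]
contact_force: [-0.1, 0.0, -0.2]
opening: 0.0854
t: 10.53
tool_pos: [0.4322, 0.2451, 0.0181]
tool_rot: [-2.188, 0.072, 2.187]
contact_force: [0.4, 0.6, 1.6]
opening: 0.0258
t: 10.7
tool_pos: [0.4324, 0.2452, 0.0183]
tool_rot: [-2.188, 0.072, 2.187]
contact_force: [-1.0, -0.6, 3.5]
opening: 0.0245
[ 232  248  162   72 4979] (array([433.2, 248.8]), array([25.6, 60. ]), np.float32(86.1)) z [0.0772 0.0863 0.0986] tool [0.4324 0.2452 0.0183] yaw -93.8 t 10.7 F [-1.  -0.6  3.5] op 0.0245
```

View pics/w10.png

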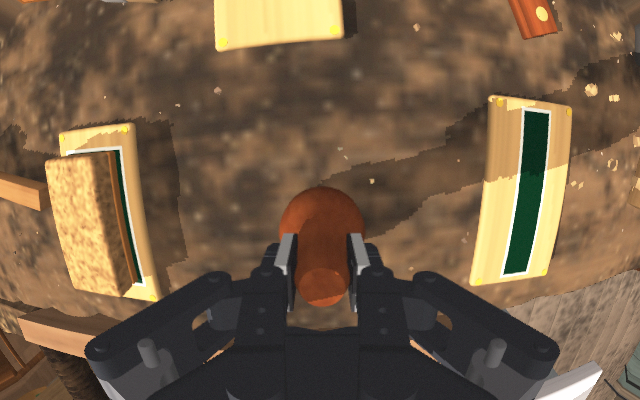

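```bash
python3 -m crank '[[[0,0,0.02,0],[0,0,0.05,0],[0.03,0.003,0.06,0],[0.07,0.008,0.06,0],[0.11,0.013,0.06,0]]]'; python3 -m crank '[[[0.035,0.004,0,0],[0.06,0.007,0,0],[0.073,0.0075,0,0],[0.0745,0.0075,0,0],[0.0745,0.0075,0,0]]]'; python3 -m crank '[[[0,0,0,0],[0,0,0,0]]]'; python3 wr.py 617 266 0.04 0.15 75 w11; python3 tip.py e
```

```text
t: 11.17
tool_pos: [0.5436, 0.2585, 0.079]
tool_rot: [-2.19, 0.071, 2.185]
contact_force: [0.2, 0.3, -0.4]
opening: 0.0243
t: 11.58
tool_pos: [0.6163, 0.2652, 0.0767]
tool_rot: [-2.186, 0.074, 2.189]
contact_force: [0.1, -0.2, -0.7]
opening: 0.0244
t: 11.75
tool_pos: [0.6151, 0.2655, 0.0772]
tool_rot: [-2.187, 0.073, 2.189]
contact_force: [-1.0, -0.4, -0.2]
opening: 0.0242
[ 260  186  124  126 9236] (array([620.8, 265. ]), array([35.7, 51.7]), np.float32(86.5)) z [0.0868 0.1275 0.1482] tool [0.6151 0.2655 0.0772] yaw -93.8 t 11.75 F [-1.  -0.4 -0.2] op 0.0242
open 0.023827685500288253 tip above tcp [-0.0172 -0.0151 -0.0092] 1455 [0.61527718 0.26555808 0.07748996]
wrist [-0.0078 -0.007  -0.0059] 54116
```

View pics/w11.png

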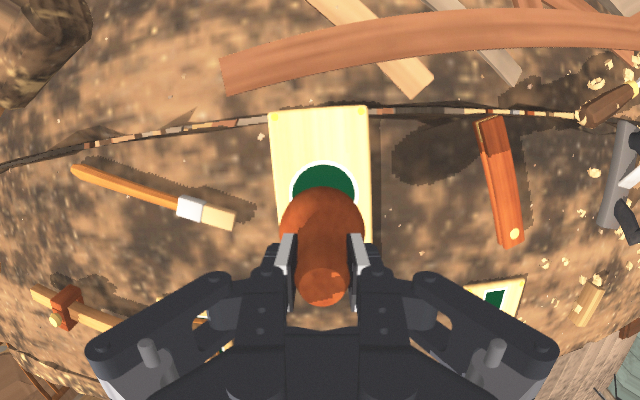

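View pics/tipe.png

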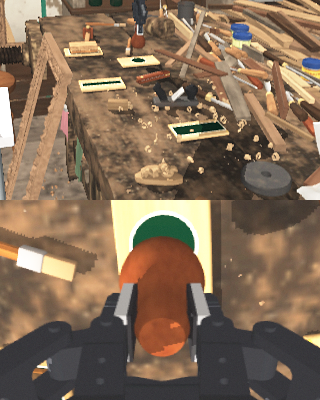

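```bash
python3 -m crank '[[[0.0035,0.0005,-0.02,0],[0.0035,0.0005,-0.04,0],[0.0035,0.0005,-0.048,0],[0.0035,0.0005,-0.0505,0],[0.0035,0.0005,-0.0505,0]]]'; python3 -m crank '[[[0,0,0,0],[0,0,0,0]]]';python3 -m crank '[[[0,0,0,0],[0,0,0,0],[0,0,0,0],[0,0,0,0]]]' 0.55;  python3 -m crank '[[[0,0,0.02,0],[0,0,0.05,0],[0,0,0.08,0],[0,0,0.11,0],[0,0,0.12,0]]]'; python3 wr.py 617 266 0.04 0.15 75 w12;python3 wr.py 617 266 0.085 0.15 75
```

```text
t: 12.32
tool_pos: [0.6196, 0.266, 0.0271]
tool_rot: [-2.187, 0.073, 2.188]
contact_force: [-0.7, 0.3, -0.4]
opening: 0.024
t: 12.48
tool_pos: [0.6204, 0.2662, 0.0281]
tool_rot: [-2.189, 0.072, 2.186]
contact_force: [-0.2, -0.7, 0.7]
opening: 0.0244
t: 12.82
tool_pos: [0.6201, 0.266, 0.0275]
tool_rot: [-2.188, 0.072, 2.187]
contact_force: [-0.1, -0.6, 0.2]
opening: 0.0469
t: 13.23
tool_pos: [0.6227, 0.2669, 0.1536]
tool_rot: [-2.195, 0.069, 2.177]
contact_force: [0.9, -0.2, 2.1]
opening: 0.0468
[ 298  164   50   53 1892] (array([621.2, 266.1]), array([42.3, 47.5]), np.float32(84.0)) z [0.0423 0.0577 0.0949] tool [0.6227 0.2669 0.1536] yaw -93.8 t 13.2333 F [ 0.9 -0.2  2.1] op 0.0468
[309 187  29  30 649] (array([619. , 266.2]), array([23., 23.]), np.float32(-2.9)) z [0.0881 0.0939 0.0953] tool [0.6231 0.267  0.154 ] yaw -93.8 t 13.2833 F [0.9 0.5 1.1] op 0.0467
```

View pics/w12.png

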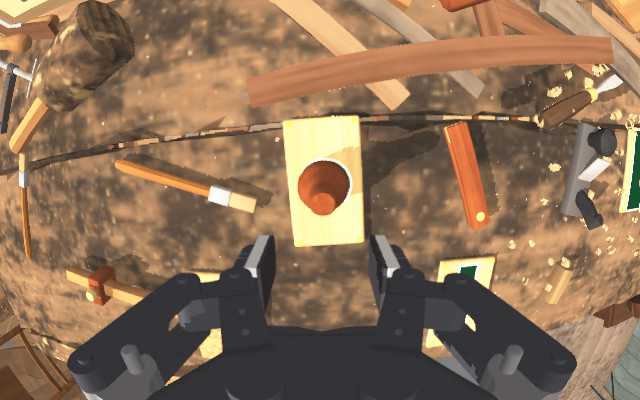

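```bash
python3 -m crank '[[[0,-0.03,0,4],[-0.001,-0.07,0,10],[-0.002,-0.11,0,16],[-0.003,-0.15,0,20],[-0.004,-0.164,0,21.6]]]' 0.8; python3 -m crank '[[[0,0,-0.02,0],[0,0,-0.05,0],[0,0,-0.07,0],[0,0,-0.07,0],[0,0,-0.07,0]]]'; python3 wr.py 616 102.4 0.013 0.05 75 w13
```

```text
t: 13.75
tool_pos: [0.6141, 0.0975, 0.1438]
tool_rot: [2.048, 0.32, -2.059]
contact_force: [0.7, -0.4, -0.3]
opening: 0.0681
t: 14.17
tool_pos: [0.6133, 0.1018, 0.0734]
tool_rot: [2.047, 0.322, -2.061]
contact_force: [-0.5, -0.8, 0.1]
opening: 0.0681
[ 308  116   33  153 4586] (array([615.1, 100.8]), array([ 23.9, 125. ]), np.float32(17.9)) z [0.0186 0.0198 0.0209] tool [0.6133 0.1018 0.0734] yaw -72.2 t 14.1667 F [-0.5 -0.8  0.1] op 0.0681
```

View pics/w13.png

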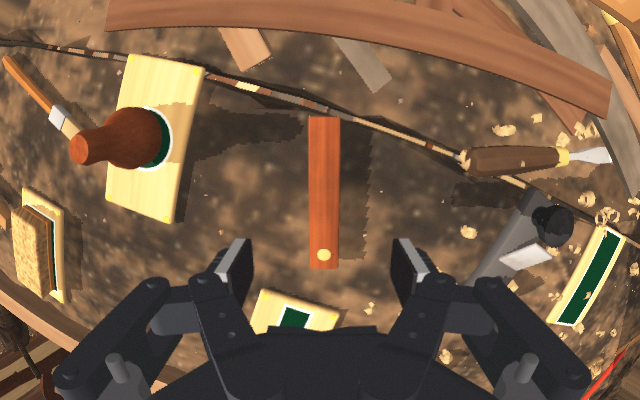

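```bash
python3 -m crank '[[[0,0,-0.03,0],[0,0,-0.06,0],[0,0,-0.09,0],[0,0,-0.105,0],[0,0,-0.105,0]]]'; python3 -m crank '[[[0,0,0,0],[0,0,0,0]]]'; python3 -m crank '[[[0,0,0,0],[0,0,0,0],[0,0,0,0],[0,0,0,0],[0,0,0,0]]]' 0 40
```

```text
t: 14.63
tool_pos: [0.6133, 0.102, -0.031]
tool_rot: [2.048, 0.322, -2.06]
contact_force: [0.1, -1.0, -0.5]
opening: 0.0686
t: 14.8
tool_pos: [0.6182, 0.1022, -0.0252]
tool_rot: [2.058, 0.321, -2.049]
contact_force: [0.3, -0.2, 0.2]
opening: 0.0682
t: 15.22
tool_pos: [0.617, 0.102, -0.0264]
tool_rot: [2.056, 0.321, -2.052]
contact_force: [-0.8, -0.1, 5.5]
opening: 0.0232
```

```bash
python3 -m crank '[[[0,0,0.02,0],[0,0,0.05,0],[-0.02,-0.001,0.07,-5],[-0.06,-0.003,0.07,-11],[-0.1,-0.005,0.07,-17]]]'; python3 -m crank '[[[-0.035,-0.001,0,-2],[-0.065,-0.002,0,-2.8],[-0.0767,-0.0027,0,-2.8],[-0.0767,-0.0027,0,-2.8],[-0.0767,-0.0027,0,-2.8]]]'; python3 -m crank '[[[0,0,0,0],[0,0,0,0]]]'; python3 wr.py 440 94 0.03 0.1 75 w14
```

```text
t: 15.63
tool_pos: [0.5168, 0.0969, 0.0441]
tool_rot: [2.221, 0.01, -2.213]
contact_force: [-0.3, -0.1, -2.2]
opening: 0.0227
t: 16.05
tool_pos: [0.4389, 0.0943, 0.0419]
tool_rot: [-2.204, 0.038, 2.203]
contact_force: [1.0, -0.2, -1.6]
opening: 0.0226
t: 16.22
tool_pos: [0.4405, 0.0943, 0.0426]
tool_rot: [-2.205, 0.039, 2.203]
contact_force: [-0.8, 0.3, -2.3]
opening: 0.0229
[  265   126   114   205 11419] (array([449.6,  94.8]), array([ 48.6, 104.8]), np.float32(11.6)) z [0.0874 0.0887 0.0918] tool [0.4405 0.0943 0.0426] yaw -92.0 t 16.2167 F [-0.8  0.3 -2.3] op 0.0229
```

View pics/w14.png

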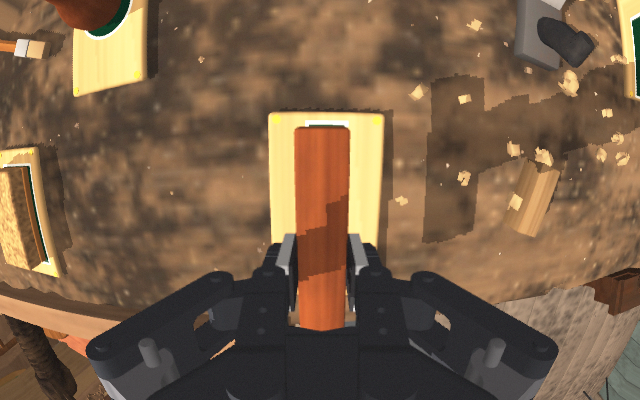

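```bash
python3 -m crank '[[[0,-0.002,-0.02,0],[0,-0.002,-0.04,0],[0,-0.002,-0.055,0],[0,-0.002,-0.06,0],[0,-0.002,-0.06,0]]]'; python3 -m crank '[[[0,0,0,0],[0,0,0,0]]]';python3 -m crank '[[[0,0,0,0],[0,0,0,0],[0,0,0,0]]]' 0.6;  python3 -m crank '[[[0,0,0.02,0],[0,0,0.05,0],[0,0,0.08,0],[0,0,0.11,0],[0,0,0.14,0]]]'; python3 wr.py 440 94 0.02 0.1 75 w15
```

```text
t: 16.68
tool_pos: [0.4395, 0.0922, -0.0178]
tool_rot: [-2.201, 0.039, 2.206]
contact_force: [0.8, 0.1, -1.9]
opening: 0.0228
t: 16.85
tool_pos: [0.44, 0.0923, -0.0175]
tool_rot: [-2.204, 0.039, 2.203]
contact_force: [0.1, -0.0, -1.9]
opening: 0.0226
t: 17.1
tool_pos: [0.4399, 0.0923, -0.0173]
tool_rot: [-2.205, 0.039, 2.202]
contact_force: [0.3, -0.2, -1.0]
opening: 0.051
t: 17.52
tool_pos: [0.4392, 0.0923, 0.1239]
tool_rot: [-2.205, 0.038, 2.203]
contact_force: [-0.1, -0.9, -0.7]
opening: 0.0514
[ 309  119   27  131 3362] (array([438.7,  91.8]), array([ 24.3, 123.6]), np.float32(-2.1)) z [0.0266 0.0278 0.029 ] tool [0.4392 0.0923 0.1239] yaw -92.0 t 17.5167 F [-0.1 -0.9 -0.7] op 0.0514
```

View pics/w15.png

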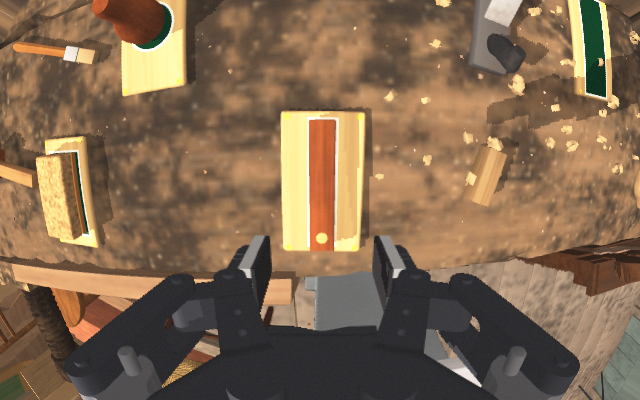

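```bash
python3 -m crank '[[[0,-0.03,0,-4],[0.001,-0.07,0,-9],[0.003,-0.11,0,-14],[0.005,-0.15,0,-16.3],[0.0055,-0.168,0,-16.3]]]' 0.7; python3 -m crank '[[[0,0,-0.02,0],[0,0,-0.04,0],[0,0,-0.05,0],[0,0,-0.05,0],[0,0,-0.05,0]]]'; python3 wr.py 445 -76 0.018 0.05 45 w16
```

```text
t: 17.98
tool_pos: [0.445, -0.0794, 0.1228]
tool_rot: [-2.049, 0.336, 2.045]
contact_force: [0.6, 0.2, -0.4]
opening: 0.0597
t: 18.4
tool_pos: [0.4444, -0.0754, 0.0719]
tool_rot: [-2.048, 0.329, 2.05]
contact_force: [0.4, -0.3, -0.1]
opening: 0.0598
[ 309  163   30   75 2197] (array([444.4, -77.4]), array([22.3, 57.5]), np.float32(-18.7)) z [0.0252 0.0264 0.0275] tool [ 0.4444 -0.0754  0.0719] yaw -108.3 t 18.4 F [ 0.4 -0.3 -0.1] op 0.0598
```

View pics/w16.png

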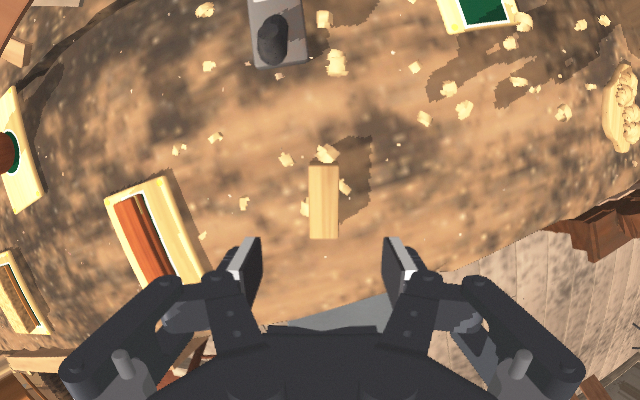

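```bash
python3 -m crank '[[[-0.001,-0.001,-0.03,0],[-0.001,-0.001,-0.06,0],[-0.001,-0.001,-0.09,0],[-0.001,-0.001,-0.101,0],[-0.001,-0.001,-0.101,0]]]'; python3 -m crank '[[[0,0,0,0],[0,0,0,0]]]'; python3 -m crank '[[[0,0,0,0],[0,0,0,0],[0,0,0,0],[0,0,0,0],[0,0,0,0]]]' 0 25; python3 -m crank '[[[0,0,0.02,0],[0,0,0.05,0],[0,0,0.09,0],[0,0,0.13,0],[0,0,0.15,0]]]'; python3 wr.py 445 -76 0.1 0.2 45 w17
```

```text
t: 18.87
tool_pos: [0.4419, -0.0758, -0.0307]
tool_rot: [-2.044, 0.329, 2.054]
contact_force: [-0.4, -0.3, -0.4]
opening: 0.0595
t: 19.03
tool_pos: [0.4459, -0.0773, -0.0265]
tool_rot: [-2.053, 0.331, 2.045]
contact_force: [0.7, -0.2, 0.2]
opening: 0.0603
t: 19.45
tool_pos: [0.4449, -0.0771, -0.0275]
tool_rot: [-2.051, 0.33, 2.047]
contact_force: [0.1, 0.4, 6.4]
opening: 0.0223
t: 19.87
tool_pos: [0.4458, -0.0774, 0.1264]
tool_rot: [-2.056, 0.331, 2.042]
contact_force: [0.9, -1.5, 0.8]
opening: 0.022
[ 263  193  119  126 8611] (array([446.6, -75.7]), array([46.1, 61.4]), np.float32(-40.1)) z [0.169  0.1804 0.1975] tool [ 0.4458 -0.0774  0.1264] yaw -108.3 t 19.8667 F [ 0.9 -1.5  0.8] op 0.022
```

View pics/w17.png

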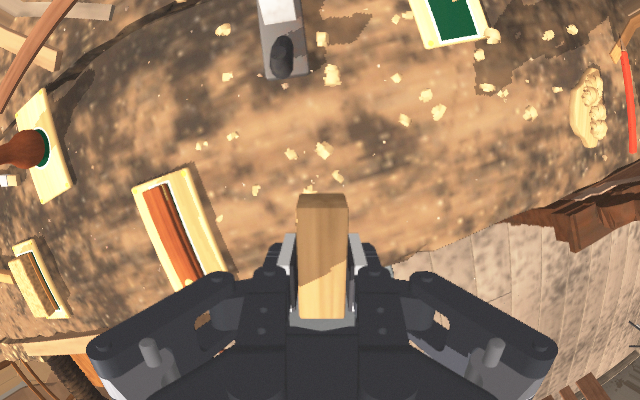

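```bash
python3 -m crank '[[[0,0.03,0,2],[0,0.07,0,5],[0,0.11,0,8],[0,0.15,0,11],[0,0.19,0,14.6]]]'; python3 -m crank '[[[0,0.04,0,0],[0,0.08,0,0],[0,0.12,0,0],[0,0.16,0,0],[0,0.2,0,0]]]';python3 -m crank '[[[0,0.035,0,0],[0,0.07,0,0],[0,0.095,0,0],[-0.001,0.104,0,0],[-0.001,0.104,0,0]]]';python3 -m crank '[[[0,0,-0.03,0],[0,0,-0.06,0],[0,0,-0.07,0],[0,0,-0.07,0],[0,0,-0.07,0]]]'; python3 wr.py 442 417 0.03 0.05 75 w18
```

```text
t: 20.33
tool_pos: [0.4431, 0.1149, 0.1208]
tool_rot: [-2.19, 0.069, 2.19]
contact_force: [0.7, 0.2, 0.2]
opening: 0.0219
t: 20.75
tool_pos: [0.4429, 0.3152, 0.1205]
tool_rot: [-2.188, 0.071, 2.19]
contact_force: [1.1, -0.5, -0.4]
opening: 0.0218
t: 21.17
tool_pos: [0.442, 0.4186, 0.1203]
tool_rot: [-2.189, 0.069, 2.191]
contact_force: [-0.1, -0.4, 0.0]
opening: 0.0221
t: 21.58
tool_pos: [0.4426, 0.4161, 0.051]
tool_rot: [-2.187, 0.073, 2.19]
contact_force: [0.2, 0.4, 1.3]
opening: 0.0221
[ 277  138   86  105 5873] (array([459.2, 416.1]), array([54.4, 69.7]), np.float32(-3.4)) z [0.0356 0.0372 0.0383] tool [0.4426 0.4161 0.051 ] yaw -93.8 t 21.5833 F [0.2 0.4 1.3] op 0.0221
```

View pics/w18.png

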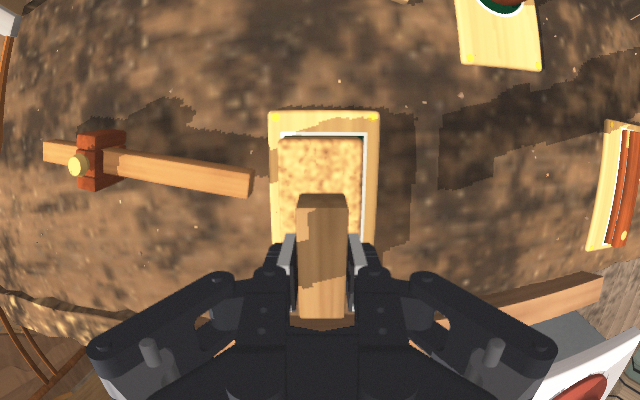

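```bash
python3 -m crank '[[[0,0,-0.02,0],[0,0,-0.035,0],[0,0,-0.042,0],[0,0,-0.042,0],[0,0,-0.042,0]]]'; python3 -m crank '[[[0,0,0,0],[0,0,0,0]]]';python3 -m crank '[[[0,0,0,0],[0,0,0,0],[0,0,0,0]]]' 0.55;  python3 -m crank '[[[0,0,0.02,0],[0,0,0.05,0],[0,0,0.08,0],[0,0,0.11,0],[0,0,0.13,0]]]'; python3 wr.py 442 417 0.05 0.1 75 w19; python3 wr.py 442 417 0.03 0.042 75
```

```text
t: 22.05
tool_pos: [0.4437, 0.4177, 0.0107]
tool_rot: [-2.19, 0.07, 2.186]
contact_force: [0.2, 1.3, 0.3]
opening: 0.0221
t: 22.22
tool_pos: [0.4437, 0.4179, 0.0108]
tool_rot: [-2.19, 0.069, 2.186]
contact_force: [0.6, 1.0, -1.0]
opening: 0.0221
t: 22.47
tool_pos: [0.4429, 0.4175, 0.0096]
tool_rot: [-2.189, 0.07, 2.188]
contact_force: [0.9, 0.6, 0.7]
opening: 0.0473
t: 22.88
tool_pos: [0.4438, 0.4181, 0.1429]
tool_rot: [-2.191, 0.068, 2.184]
contact_force: [1.6, 0.9, -0.2]
opening: 0.0472
[ 309  158   27   67 1713] (array([442.9, 417.6]), array([22.1, 58.2]), np.float32(-3.3)) z [0.0611 0.0624 0.0635] tool [0.4438 0.4181 0.1429] yaw -93.7 t 22.8833 F [ 1.6  0.9 -0.2] op 0.0472
[ 297  134   58  104 4058] (array([442.2, 416.7]), array([ 54.3, 102.7]), np.float32(-3.6)) z [0.0358 0.0372 0.0384] tool [0.4457 0.4196 0.1473] yaw -93.7 t 22.9333 F [1.3 1.4 3. ] op 0.0469
```

View pics/w19.png

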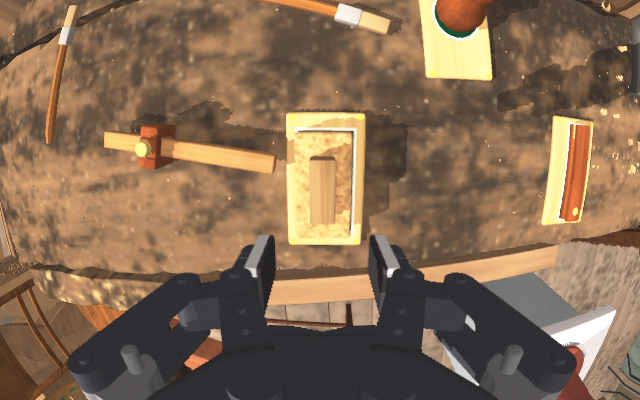

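```bash
python3 -m crank '[[[0.01,-0.03,0,0],[0.022,-0.068,0,-1],[0.034,-0.106,0,-2],[0.046,-0.144,0,-3],[0.058,-0.182,0,-4]]]' 1; python3 -m crank '[[[0.012,-0.038,0,-1],[0.024,-0.076,0,-2],[0.036,-0.114,0,-3],[0.048,-0.152,0,-3.4],[0.06,-0.19,0,-3.4]]]'; python3 -m crank '[[[0.012,-0.038,0,0],[0.024,-0.076,0,0],[0.036,-0.11,0,0],[0.0455,-0.134,0,0],[0.0455,-0.134,0,0]]]'; python3 -m crank '[[[0,0,-0.01,0],[0,0,-0.02,0],[0,0,-0.02,0],[0,0,-0.02,0]]]'; python3 wr.py 614 -90 0.01 0.1 80 w20
```

```text
t: 23.4
tool_pos: [0.5, 0.2334, 0.1375]
tool_rot: [-2.15, 0.146, 2.154]
contact_force: [1.4, -0.7, 0.0]
opening: 0.0855
t: 23.82
tool_pos: [0.5601, 0.0434, 0.1375]
tool_rot: [-2.117, 0.206, 2.122]
contact_force: [0.7, -0.3, -0.2]
opening: 0.0851
t: 24.23
tool_pos: [0.6066, -0.0932, 0.1375]
tool_rot: [-2.116, 0.213, 2.119]
contact_force: [-0.0, -0.8, 0.2]
opening: 0.0854
t: 24.57
tool_pos: [0.6046, -0.087, 0.1168]
tool_rot: [-2.116, 0.203, 2.124]
contact_force: [-0.2, 0.9, 0.5]
opening: 0.0852
[ 302  101   48  162 6640] (array([612.8, -92.1]), array([ 42., 136.]), np.float32(-11.1)) z [0.0157 0.0385 0.0608] tool [ 0.6046 -0.087   0.1168] yaw -101.0 t 24.5667 F [-0.2  0.9  0.5] op 0.0852
```

View pics/w20.png

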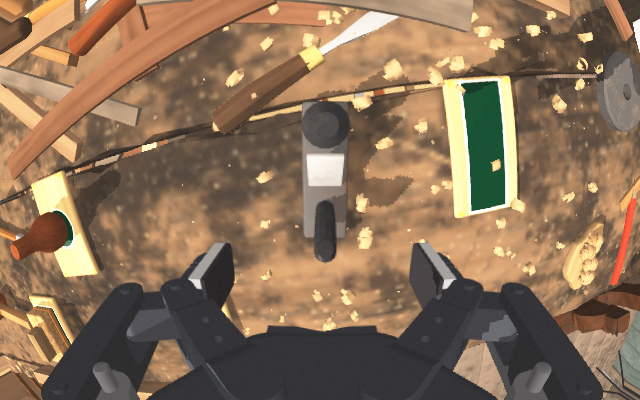

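```bash
python3 -m crank '[[[-0.001,-0.001,-0.03,0],[-0.001,-0.001,-0.06,0],[-0.001,-0.001,-0.09,0],[-0.001,-0.001,-0.11,0],[-0.001,-0.001,-0.12,0]]]'; python3 -m crank '[[[0,0,-0.005,0],[0,0,-0.007,0],[0,0,-0.007,0]]]'; python3 wr.py 614 -90 0.01 0.1 80 w21; python3 tip.py f
```

```text
t: 25.03
tool_pos: [0.6029, -0.0882, -0.0041]
tool_rot: [-2.115, 0.204, 2.125]
contact_force: [-0.3, 0.5, -0.8]
opening: 0.0855
t: 25.28
tool_pos: [0.6063, -0.0897, -0.0066]
tool_rot: [-2.122, 0.206, 2.118]
contact_force: [0.2, 0.2, 0.7]
opening: 0.0856
[  275    95    96   236 18021] (array([616.5, -92.4]), array([ 42.7, 128.9]), np.float32(-11.1)) z [0.0162 0.0445 0.0595] tool [ 0.6063 -0.0897 -0.0066] yaw -101.1 t 25.2833 F [0.2 0.2 0.7] op 0.0856
open 0.08516517573063123 tip above tcp [0.002  0.0028 0.0036] 2880 [ 0.60667049 -0.0899047  -0.00604093]
wrist [-0.0284 -0.0237 -0.0206] 87601
```

View pics/w21.png

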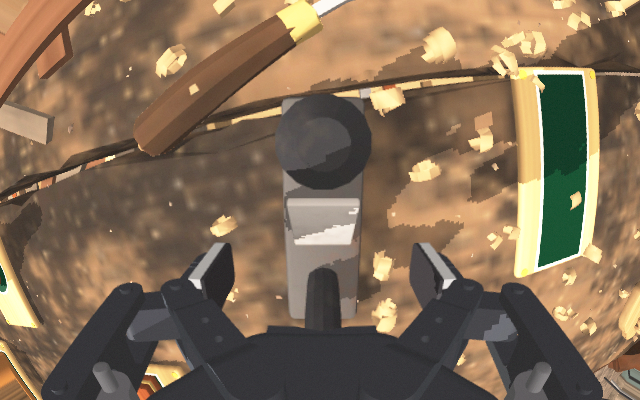

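View pics/tipf.png

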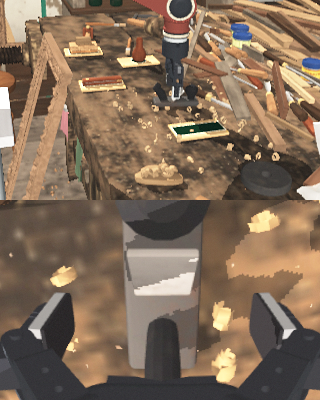

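```bash
python3 -m crank '[[[0,0,-0.003,0],[0,0,-0.005,0],[0,0,-0.005,0]]]'; python3 -m crank '[[[0,0,0,0],[0,0,0,0],[0,0,0,0],[0,0,0,0],[0,0,0,0]]]' 0 80;python3 -m crank '[[[0,0,0,0],[0,0,0,0]]]'; python3 wr.py 614 -90 0.01 0.1 80 w22
```

```text
t: 25.68
tool_pos: [0.6051, -0.0897, -0.013]
tool_rot: [-2.119, 0.206, 2.12]
contact_force: [0.1, -0.9, -0.9]
opening: 0.0856
t: 26.1
tool_pos: [0.6053, -0.0899, -0.0124]
tool_rot: [-2.12, 0.206, 2.12]
contact_force: [-5.2, 1.3, 9.6]
opening: 0.0265
t: 26.27
tool_pos: [0.6053, -0.0899, -0.0122]
tool_rot: [-2.12, 0.206, 2.12]
contact_force: [-2.5, -0.1, 6.0]
opening: 0.0242
[  131    91   383   284 36486] (array([616.3, -91.3]), array([101.3, 129.5]), np.float32(20.0)) z [0.017  0.0593 0.0977] tool [ 0.6053 -0.0899 -0.0122] yaw -101.1 t 26.2667 F [-2.5 -0.1  6. ] op 0.0242
```

View pics/w22.png

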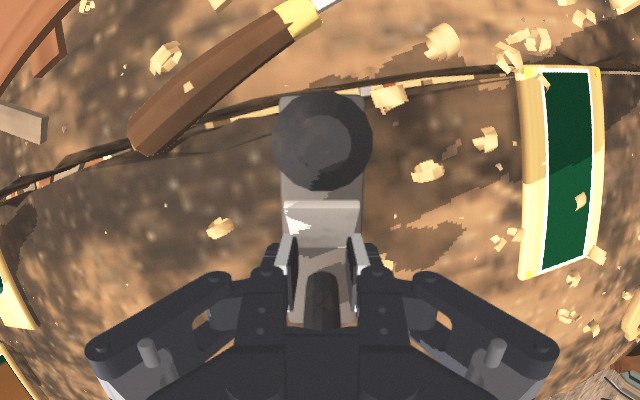

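```bash
python3 -m crank '[[[0,0,0.005,0],[0,0,0.012,0],[0,0,0.02,0],[0,0,0.02,0],[0,0,0.02,0]]]' 0 100; python3 -m crank '[[[0,0,0,0],[0,0,0,0]]]'; python3 tip.py g; python3 wr.py 614 -90 0.01 0.1 80 w23
```

```text
t: 26.73
tool_pos: [0.6057, -0.0898, 0.0078]
tool_rot: [-2.121, 0.206, 2.118]
contact_force: [-0.2, -0.8, -5.1]
opening: 0.0223
t: 26.9
tool_pos: [0.6048, -0.0896, 0.0066]
tool_rot: [-2.119, 0.206, 2.121]
contact_force: [-0.3, 0.5, -4.5]
opening: 0.0226
open 0.022588904697699495 tip above tcp [-0.0112 -0.0097 -0.009 ] 3112 [ 0.60479705 -0.08955054  0.00664267]
wrist [-0.0103 -0.0096 -0.009 ] 82351
[  182    88   282   258 26343] (array([614.3, -94.9]), array([ 97. , 131.8]), np.float32(-30.7)) z [0.034  0.0689 0.0974] tool [ 0.6048 -0.0896  0.0066] yaw -101.1 t 27.0 F [-0.3 -0.3 -3.9] op 0.0223
```

View pics/tipg.png

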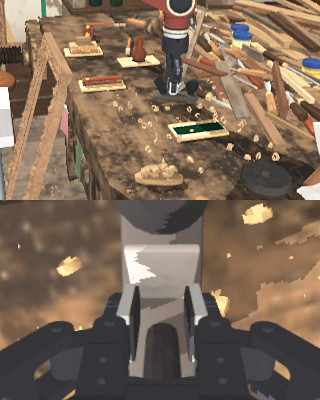

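View pics/w23.png

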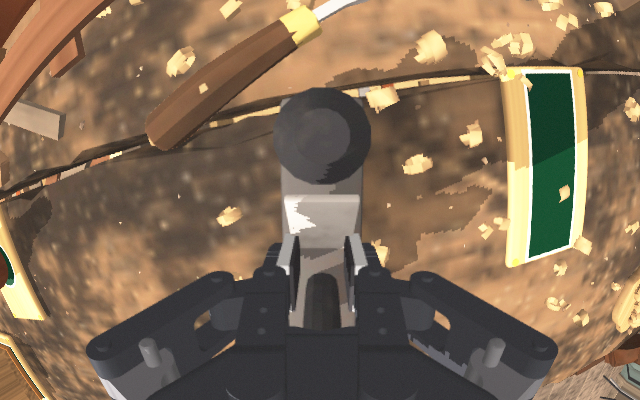

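```bash
python3 -m crank '[[[0,0,0.02,0],[0,0,0.04,0],[0,-0.02,0.055,0],[0,-0.05,0.055,4],[0,-0.09,0.055,8]]]'; python3 -m crank '[[[0,-0.035,0,2.4],[0,-0.065,0,2.4],[0,-0.0765,0,2.4],[0,-0.0765,0,2.4],[0,-0.0765,0,2.4]]]'; python3 wr.py 613 -256 0.09 0.17 80 w24
python3 - <<'E'
from h import *
o=get_obs();im,d=get_image("wrist");m=camera_model("wrist");P=cloud(m,d,True)
hsv=cv2.cvtColor(im,cv2.COLOR_RGB2HSV)
g=(hsv[...,0]>60)&(hsv[...,0]<95)&(hsv[...,1]>120)&(P[...,2]<.03)&(np.hypot(P[...,0]-.613,P[...,1]+.256)<.1)
X=P[g];print(len(X),X.mean(0),rect(X))
b=(np.hypot(P[...,0]-.613,P[...,1]+.256)<.1)&(P[...,2]<.03)
print(P[b][:,2].max())
E
```

```text
t: 27.47
tool_pos: [0.6066, -0.179, 0.064]
tool_rot: [-2.201, 0.052, 2.194]
contact_force: [0.5, 0.1, -4.5]
opening: 0.0223
t: 27.88
tool_pos: [0.605, -0.2563, 0.0617]
tool_rot: [-2.213, 0.014, 2.215]
contact_force: [-0.7, 0.7, -3.7]
opening: 0.0222
[  142   192   359   176 23679] (array([ 602.2, -263.1]), array([93. , 96.5]), np.float32(-56.5)) z [0.0927 0.1456 0.1684] tool [ 0.605  -0.2563  0.0617] yaw -90.8 t 27.8833 F [-0.7  0.7 -3.7] op 0.0222
0 [nan nan nan] (array([0., 0.]), array([0., 0.]), np.float32(0.0))
0.023056444565151074<stdin>:5: RuntimeWarning: Mean of empty slice.
  ret = um.true_divide(
```

View pics/w24.png

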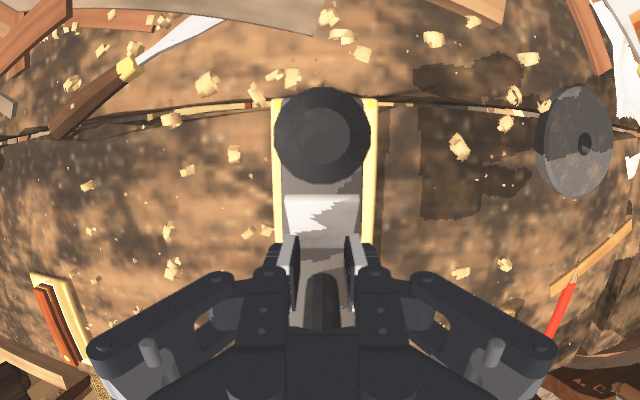

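Run:
```python
from h import *
m=camera_model("top");z=np.load("pics/top0.npz");P=cloud(m,z['d'])
print((P[181:188,408:417,2]*1000).round(1))
```

```text
[[ 5.1  8.2  6.9  7.2  6.5  2.8  9.  11.6  9.4]
 [ 5.5  8.4 11.4  6.7  6.   7.   5.7  7.2 10.2]
 [ 3.7  5.3  6.2  6.5 14.3 12.  13.9  3.3  3.8]
 [ 5.3  6.1  2.  11.5 12.7 17.   6.6  6.1  8.7]
 [ 5.5  5.9 14.8  6.2  6.5 12.6  5.7  8.4  8.2]
 [ 5.7  4.8  6.4  4.8  8.7  8.4 11.   5.   6.1]
 [10.3  5.3 12.1  3.3  6.2  2.4  6.4  3.5  8. ]]
```

```bash
python3 -m crank '[[[0,-0.001,-0.02,0],[0,-0.001,-0.04,0],[0,-0.001,-0.055,0],[0,-0.001,-0.06,0],[0,-0.001,-0.06,0]]]'; python3 -m crank '[[[0,0,0,0],[0,0,0,0]]]';  python3 -m crank '[[[0,0,-0.002,0],[0,0,-0.004,0],[0,0,-0.004,0]]]'
```

```text
t: 28.4
tool_pos: [0.6037, -0.2553, -0.0003]
tool_rot: [-2.21, 0.01, 2.219]
contact_force: [-0.5, -0.3, -4.8]
opening: 0.0222
t: 28.57
tool_pos: [0.6063, -0.2574, 0.0036]
tool_rot: [-2.218, 0.014, 2.214]
contact_force: [-0.2, -0.9, -3.9]
opening: 0.0224
t: 28.82
tool_pos: [0.6055, -0.2574, -0.0015]
tool_rot: [-2.216, 0.014, 2.215]
contact_force: [-0.3, -0.6, -5.3]
opening: 0.0225
```

```bash
python3 -m crank '[[[0,0,-0.001,0],[0,0,-0.002,0],[0,0,-0.002,0]]]'; python3 -m crank '[[[0,0,0,0],[0,0,0,0],[0,0,0,0],[0,0,0,0]]]' 0.8; python3 -m crank '[[[0,0,0.015,0],[0,0,0.04,0],[0,0,0.08,0],[0,0,0.12,0],[0,0,0.16,0]]]'; python3 wr.py 613 -256 0.011 0.1 90 w25
```

```text
t: 29.07
tool_pos: [0.6054, -0.2574, -0.0037]
tool_rot: [-2.216, 0.014, 2.215]
contact_force: [0.5, -1.2, -4.1]
opening: 0.0226
t: 29.4
tool_pos: [0.606, -0.2576, -0.0029]
tool_rot: [-2.217, 0.014, 2.214]
contact_force: [-0.0, 0.7, -0.7]
opening: 0.068
t: 29.82
tool_pos: [0.6051, -0.2571, 0.1592]
tool_rot: [-2.216, 0.014, 2.215]
contact_force: [0.6, -1.0, 0.0]
opening: 0.0682
[ 296  104   48  144 5345] (array([ 613.3, -257.6]), array([ 47.9, 136.3]), np.float32(1.9)) z [0.0234 0.0439 0.069 ] tool [ 0.6051 -0.2571  0.1592] yaw -90.7 t 29.8167 F [ 0.6 -1.   0. ] op 0.0682
```

View pics/w25.png

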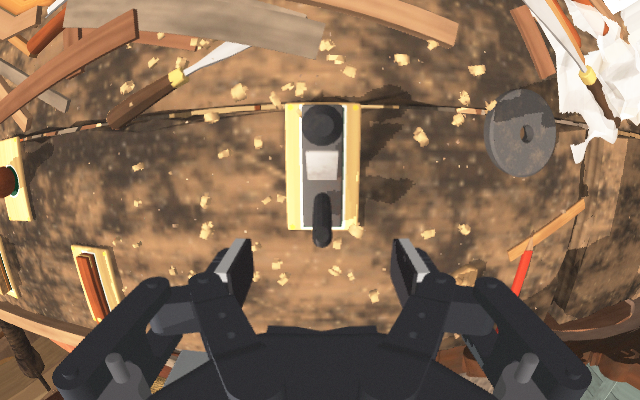

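```bash
python3 -m crank '[[[-0.03,-0.02,0.01,0],[-0.06,-0.04,0.02,0],[-0.09,-0.06,0.04,0],[-0.12,-0.08,0.04,0],[-0.15,-0.1,0.04,0]]]'; python3 -m crank '[[[-0.03,-0.02,0,0],[-0.06,-0.04,0,0],[-0.09,-0.06,0,0],[-0.09,-0.06,0,0],[-0.09,-0.06,0,0]]]'
python3 - <<'E'
from h import *
m=camera_model("top");im,D=get_image("top");o=get_obs();print(o['t'],o['tool_pos'])
cv2.imwrite("pics/top1.png",im[:,:,::-1])
cv2.imwrite("pics/top1c.png",cv2.resize(im[140:270,160:500],None,fx=2.35,fy=2.35,interpolation=cv2.INTER_CUBIC)[:,:,::-1])
P=cloud(m,D);H=P[...,2]
def blob(n,x,y,r,lo,hi):
    k=((np.hypot(P[...,0]*1e3-x,P[...,1]*1e3-y)<r)&(H>lo)&(H<hi)&(D>0)).astype(np.uint8)
    c,l,st,ce=cv2.connectedComponentsWithStats(k);i=1+st[1:,4].argmax();X=P[l==i];print(n,st[i,4],rect(X),X[:,2].mean().round(4))
blob("plane",613,-257,90,.016,.1)
blob("handle",618,266,60,.03,.1);blob("htop",618,266,60,.085,.11)
blob("bevel",439,94,80,.019,.05)
blob("cork",442,417,80,.028,.046);blob("wal",442,417,80,.052,.09)
blob("ros",441,-421,80,.011,.06)
E
```

```text
t: 30.28
tool_pos: [0.4549, -0.3587, 0.1998]
tool_rot: [-2.222, 0.017, 2.213]
contact_force: [0.5, 0.2, -0.5]
opening: 0.0681
t: 30.7
tool_pos: [0.3643, -0.4183, 0.1975]
tool_rot: [-2.216, 0.019, 2.213]
contact_force: [-0.0, 0.4, 0.6]
opening: 0.0681
30.75 [ 0.36523696 -0.41756403  0.19729405]
plane 630 (array([ 613.2, -254.9]), array([ 40.6, 134. ]), np.float32(-0.5)) 0.0402
handle 232 (array([617.7, 264.9]), array([43.5, 49.2]), np.float32(-27.7)) 0.0592
htop 55 (array([618.1, 267.4]), array([19.6, 22.6]), np.float32(-85.8)) 0.0919
bevel 344 (array([438.9,  93.9]), array([ 24.2, 121.3]), np.float32(-2.0)) 0.0261
cork 482 (array([442.8, 418.6]), array([ 55.6, 104.1]), np.float32(-3.8)) 0.0359
wal 178 (array([443.8, 419. ]), array([23.7, 57.5]), np.float32(-3.7)) 0.0609
ros 456 (array([ 442.4, -420.9]), array([ 56.8, 101.6]), np.float32(-25.6)) 0.02
```

View pics/top1c.png

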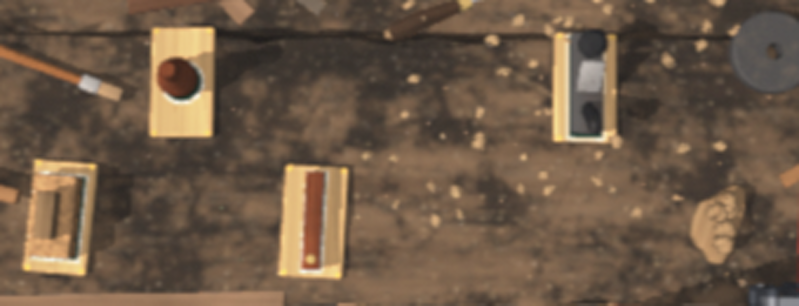

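```bash
python3 -m crank '[[[0,0,0,0],[0,0,0,0],[0,0,0,0],[0,0,0,0],[0,0,0,0]]]'; python3 -c "
from station import *
print(finish_job(),get_obs()['t'])"
```

```text
t: 31.17
tool_pos: [0.3658, -0.4167, 0.1961]
tool_rot: [-2.216, 0.012, 2.216]
contact_force: [-0.6, 0.1, 0.3]
opening: 0.0682
the job is handed in; nothing more can be done
the job is handed in; nothing more can be done
```

All five objects are on their boards, the gripper is empty and clear, and I handed the job in at about 31 s of the 131 s allowed; it reports no verdict. I moved the cork block, handle, bevel, walnut block and plane in that order, each picked up and placed once.

My last check was a top-camera picture with the arm out of the way, all in mm:

| Object | Distance from its target | Angle error | Measured height |
|---|---|---|---|
| Plane | about 2 from its outline | 0.2° | not measured directly |
| Handle (upright) | about 1 from its disc | – | top at about 92–94, expected 93 |
| Bevel | under 1 from its outline | under 0.5° | upper face at 26–28, expected 28 |
| Cork block | about 1 from its outline | under 0.5° | upper face at about 36–37, expected 36 |
| Walnut block | about 1 from the cork's centre | under 0.5° | upper face at about 61–62, expected 61 |

- **Rosette:** it measures within about 1 mm of where it began. Its fitted angle read 4° different, which I put down to its uneven outline, since the arm never came near it at low height.
- **Stated tool point:** this disagreed with what I saw. Both the side and wrist cameras put the closed fingertips about 32 mm behind the given TCP (about 45 mm when open). I worked from the measured tips, and the first contact-free descent below z = 0 confirmed it.
- **Camera agreement:** the wrist and top cameras differed by 2–3 mm sideways, so I usually aimed between them.
- **Plane grip:** the gripper read 22–24 mm where 30 mm was expected, but the lift showed the plane's weight and no slip.
- **Plane tilt:** a wood shaving lay on the plane's board, and I did not measure the plane's tilt. It did release at the height I expected for a flat seat.

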